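# Load the spray hood's banding wheel and lock the air pressure

## Robot

A 6-joint arm with a two-finger parallel gripper is mounted at the origin on the work surface. World frame = base frame: x ahead of the robot, y to its left, z up, the work surface at z = 0. Lengths are in m, angles in rad, forces in N, time in s.
With the tool pointing down it reaches from about 0.25 to 0.725 m from the base axis. Payload 4 kg.
Tool frame: the origin (TCP) lies on the centre line of the jaws, within the pads' length; the fingertips stand 14 mm ahead of it and the grasp point (between the pads) lies 5 mm behind it; z points along the fingers, x is the direction in which the jaws open and shut, and the axes are right-handed (so a half turn about z gives the same grasp; the last joint's range is limited). The gripper opens to 85 mm and grips with 20 to 120 N. Pads are 22 mm wide; open, the fingers measure 114 mm over their backs; the gripper's body (76 mm by 85 mm) begins 54 mm behind the grasp point. The pads swing forward as they close: fully open they stand 13 mm farther back than shut.
Start: joints at [1.14, 0.241, 0.005, 1.335, 0, 1.571], TCP at [0.209, 0.454, 0.245] pointing down, gripper open.
Joint ranges: [-2.72, 2.72], [-1.05, 1.87], [-1.09, 1.28], [-1.99, 2.15], [-1.42, 1.44], [-3.14, 3.14]. Speed limits (rad/s): [2.79, 2.79, 3.14, 3.14, 3.14, 3.14].

## Interface

Orientations are given as a unit quaternion [x, y, z, w].
In Python, from workcell import bot gives the robot as it stands.
- The arm moves only by the tool play_rows, never from a script. Its argument "motion" is a list of rows, each an object with "fingers": the closure, from -1 (fully open) to 1 (shut), so that 0 is half open; "translation": the shift along the tool's x, y, z in cm, a list of three; "roll": the turn about the tool's z in degrees. A call has 1 to 20 rows; each row is the pose to reach, as a shift and turn from the pose commanded when the call began, along the tool's axes at that moment; what a row does not reach only later rows make up. A row lasts 1/12 s, in which the tool goes at most 41.7 mm and 7.16 degrees, less where a joint would pass 70% of its speed; a pose out of reach is approached as far as the arm can. A call with a gripper value outside its range is refused whole. The fingers move at their own pace and stop on an object; the grip force is fixed at half the most. Time passes only in rows, so rows that repeat a pose let the fingers close. It gives the time, the measured TCP pose, the force and the opening at its end, in the units of the state.
- bot.get_obs(): the state, without advancing time (a new reading comes with each control period).
- bot.camera(name): name is "scene" or "top" or "wrist"; returns a dict with "pixels" (384x512x3 uint8, red, green, blue), "intrinsics" (3x3 intrinsics, pixels), "world_to_cam" (4x4, takes a point from world to camera coordinates). Camera axes: x right, y down, z forward; pixel columns grow to the right and rows downward; lengths in m; the calibration is good to about 2 mm. The wrist camera is an equidistant fisheye: a pixel r from the principal point sees the ray r / f radians off the axis. A picture is of the moment at which its call begins. There is no depth.
- bot.job_done(): hands the job in, once; it reports no verdict.
The state is a dict: "clock": time; "joint_pos": joint angles; "joint_vel": joint speeds; "tau": joint torques, N m; "eef_pos": TCP position; "tool_rot": TCP orientation; "ft_force": force on the tool from outside, world axes, zero at the start; "ft_torque": the same for the moment, N m; "grip_width": finger opening in m.
Only numpy, scipy, OpenCV 4.12 (cv2) and the standard library are available. Lean on these libraries where they do the work, as an engineer would, in place of code of your own. Each camera call takes 0.05 s, during which the arm holds its last target. There are 200 camera calls.

## Task

Load every bisque bottle that is there onto the spray hood's wheel, each standing upright and well centred on the pad of its own neck colour: turn the wheel by its red crank so that the right pad faces the loading gap, then set the bottle down through the gap. Once all the bottles are on, turn the air regulator's knob so that its white pointer stands on the red mark, and only then slide the yellow guard fully home over the knob. If a bottle gets knocked off its place at any time, put it back, and leave the other things on the table alone.

Things in the scene. Friction and masses are not known exactly. Their poses are not given: they have to be found in the camera images.
- hood: Fixed spray hood, origin on the table under the wheel's axis, own -x to its open front, +x to a filter panel 230 mm high at x = 193 mm. Base plate 370 x 340 mm, corner posts, clear flat roof (172 to 178 mm above the table) over |y| < 170 mm from x = -185 mm back, except the loading gap edged in red: |y| < 68 mm, x < -50 mm. Only there can a bottle be lowered onto the wheel.
- loading_point (a point): Middle of the loading gap at the height of the wheel's top face (45 mm above the table), 115 mm in front (-x) of the wheel's axis. Its axes are the hood's. A pad brought here can be loaded.
- wheel_center (a point): Axis of the banding wheel at its top face; axes turn with the wheel (x to the blue pad, y to the green). A dark steel disc of radius 185 mm, top 45 mm above the table, with a hub of radius 45 mm standing 20 mm up from it and four flush pads, 90 degrees apart. Turns either way many times round, light friction (0.06 N m), stays where left.
- crank (a point): Grip point of the red crank handle that turns the wheel: an upright round grip, 22 mm across, above the hood's roof, free to spin on its pin, 55 mm from the wheel's axis, turning with the wheel, half way between the directions of the blue and green pads. This point is 227 mm above the table, grip top 245, foot 199.
- knob_grip (a point): Grip point on the pressure knob's axis, 84 mm above the table: a black bar 46 mm long (along this point's x, which points to the pointer), 14 mm wide, 26 mm high (top at 96 mm), on a grey regulator box 210 x 120 x 60 mm, 50 mm from the box's end. Friction 0.04 N m, stays where left; stops 3 rad either side of the guard's sliding direction.
- pointer (a point): Tip of the knob's white pointer, 36 mm from the knob's axis, along the bar.
- mark (a point): The red mark on the dial, 36 mm from the knob's axis; fixed. It lies 0.8 to 2.4 rad anticlockwise (from above) of the guard's sliding direction; at the start the pointer lies 0.5 to 2.9 rad clockwise of it.
- guard (a joint): How far the yellow guard has slid (m): near 0 parked clear of the knob, 0.105 fully home over the knob, at its stop. 1.5 N of friction; stays where left.
- guard_fin (a point): Grip point of the guard, 122 mm above the table: an upright yellow fin 10 mm thick along this point's x, 55 mm wide, 30 mm high (top 134 mm above the table) on the guard's clear roof (top 104 mm). The guard, a tunnel 84 mm long, 108 mm wide, slides along this point's +x towards the knob; home, it covers the knob so that it cannot be turned.
- pad_blue (a point): Middle of the blue pad, a flush painted disc of radius 45 mm on the wheel's top face, 115 mm from the axis.
- pad_green (a point): Middle of the green pad, a flush painted disc of radius 45 mm on the wheel's top face, 115 mm from the axis.
- pad_yellow (a point): Middle of the yellow pad, a flush painted disc of radius 45 mm on the wheel's top face, 115 mm from the axis.
- pad_white (a point): Middle of the white pad, a flush painted disc of radius 45 mm on the wheel's top face, 115 mm from the axis.
- bottle_blue: Bisque bottle with blue neck and shoulder, may be absent. Body 60 mm across up to 62 mm, shoulder to 76 mm, then a straight neck 32 mm across up to the top at 115 mm; 0.2 to 0.4 kg. Origin at the middle of its underside, z up its axis. At the start it stands on a rubber mat 3 mm thick.
- bottle_green: Bisque bottle with green neck and shoulder, may be absent. Body 60 mm across up to 62 mm, shoulder to 76 mm, then a straight neck 32 mm across up to the top at 115 mm; 0.2 to 0.4 kg. Origin at the middle of its underside, z up its axis. At the start it stands on a rubber mat 3 mm thick.
- bottle_yellow: Bisque bottle with yellow neck and shoulder, may be absent. Body 60 mm across up to 62 mm, shoulder to 76 mm, then a straight neck 32 mm across up to the top at 115 mm; 0.2 to 0.4 kg. Origin at the middle of its underside, z up its axis. At the start it stands on a rubber mat 3 mm thick.
- bottle_white: Bisque bottle with white neck and shoulder, may be absent. Body 60 mm across up to 62 mm, shoulder to 76 mm, then a straight neck 32 mm across up to the top at 115 mm; 0.2 to 0.4 kg. Origin at the middle of its underside, z up its axis. At the start it stands on a rubber mat 3 mm thick.
- bowl: Bystander: terracotta bowl, 110 mm wide, 50 mm high. Leave it alone.
- rib: Bystander: flat wooden rib, 100 x 50 x 7 mm. Leave it alone.
- glaze_jar: Bystander: white jar with a blue cap, 72 mm across, 100 mm high. Leave it alone.
Not all that is in view belongs to the job. What is shaped like the bottle_blue but pink is not meant.

How it is judged:
By the outcome, as a careful person would: the job done as asked, in the order asked, and still so for the second after the job is handed in, with the robot touching nothing.
Of bottle_blue, bottle_green, bottle_yellow, bottle_white only 2 to 4 are there at a start; the rules pass over those that are not, and their reading is None.
At some moment in a run one of bottle_blue, bottle_green, bottle_yellow, bottle_white may be knocked a few centimetres aside while the robot is not near it.
It also fails if it takes over 210 s, if anything falls off the work surface, if the arm or the gripper's body presses on something with over 40 N, if the wrist force passes 120 N, or if a joint passes its speed limit or range.

## Working session

There is one attempt and no reset: what is moved stays moved. The work goes in short steps, Python scripts to look and compute and a tool call to move; the robot and the scene stay as the last step left them, time stands still between calls to the robot, and variables do not carry over. Pictures are saved under pics/ and viewed, about 12 in all and at most 16, crops included, and the job is handed in when it is done.

Besides the shell and the picture viewer there is one more tool, called after "Request:" in YAML: its name, and indented under it one key for each argument. play_rows: Moves the arm, as the interface text tells. Its arguments: {"type":"object","properties":{"motion":{"type":"array","items":{"type":"object","properties":{"fingers":{"type":"number"},"translation":{"type":"array","items":{"type":"number"}},"roll":{"type":"number"}}}}},"required":["motion"]}

```bash
mkdir -p pics; cat > h.py <<'E'
import numpy as np, cv2
from workcell import bot
def snap(n,f=None):
    c=bot.camera(n)
    if f: cv2.imwrite('pics/'+f,cv2.cvtColor(c['pixels'],cv2.COLOR_RGB2BGR))
    return c
def ray(c,u,v):
    K=np.array(c['intrinsics']);T=np.array(c['world_to_cam']);R=T[:3,:3];o=-R.T@T[:3,3]
    a=(u-K[0,2])/K[0,0];b=(v-K[1,2])/K[1,1]
    if c.get('fish'):
        r=np.hypot(a,b);s=np.sin(r)/max(r,1e-9);d=np.array([a*s,b*s,np.cos(r)])
    else: d=np.array([a,b,1.])
    d=R.T@d;return o,d/np.linalg.norm(d)
def plane(c,u,v,z):
    o,d=ray(c,u,v);return o+d*(z-o[2])/d[2]
def tri(rs):
    A=sum(np.eye(3)-np.outer(d,d) for o,d in rs);b=sum((np.eye(3)-np.outer(d,d))@o for o,d in rs)
    return np.linalg.solve(A,b)
def proj(c,p):
    K=np.array(c['intrinsics']);T=np.array(c['world_to_cam']);q=T[:3,:3]@np.array(p)+T[:3,3]
    if c.get('fish'):
        r=np.hypot(q[0],q[1]);t=np.arctan2(r,q[2])/max(r,1e-9);a,b=q[0]*t,q[1]*t
    else: a,b=q[0]/q[2],q[1]/q[2]
    return K[0,0]*a+K[0,2],K[1,1]*b+K[1,2]
E
python3 - <<'E'
from h import *
a=snap('top','top0.png');b=snap('scene','scene0.png')
for c in(a,b):
    print(c['intrinsics'],np.round(c['world_to_cam'],3).tolist())
import pickle;pickle.dump((a,b),open('c0.pkl','wb'))
o=bot.get_obs();print({k:np.round(v,3).tolist() for k,v in o.items()})
E
```

```text
[[409.69329513   0.         262.34580756]
 [  0.         409.69329513 192.6665943 ]
 [  0.           0.           1.        ]] [[0.002, -1.0, 0.014, 0.043], [-0.995, -0.003, -0.104, 0.529], [0.104, -0.014, -0.994, 1.333], [0.0, 0.0, 0.0, 1.0]]
[[434.78706715   0.         259.87742065]
 [  0.         434.78706715 194.24454344]
 [  0.           0.           1.        ]] [[-0.001, 1.0, 0.015, -0.068], [0.863, 0.009, -0.505, -0.346], [-0.505, 0.012, -0.863, 1.84], [0.0, 0.0, 0.0, 1.0]]
{'clock': 0.1, 'joint_pos': [1.14, 0.241, 0.004, 1.335, 0.0, 1.571], 'joint_vel': [-0.001, -0.002, 0.003, 0.001, -0.0, 0.001], 'tau': [-0.0, -37.314, 25.301, 0.011, -0.0, -0.0], 'eef_pos': [0.209, 0.454, 0.244], 'tool_rot': [0.842, 0.54, -0.001, 0.001], 'ft_force': [-0.037, 0.381, 0.172], 'ft_torque': [0.004, -0.004, -0.029], 'grip_width': 0.085}
```

View pics/top0.png

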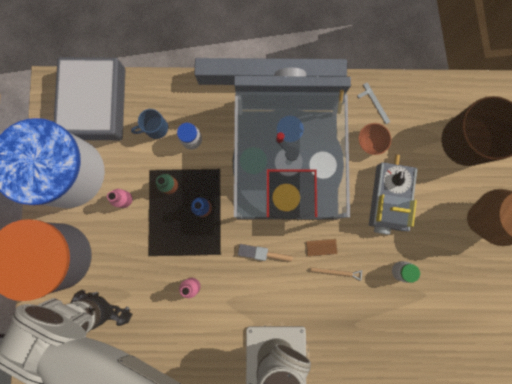

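View pics/scene0.png

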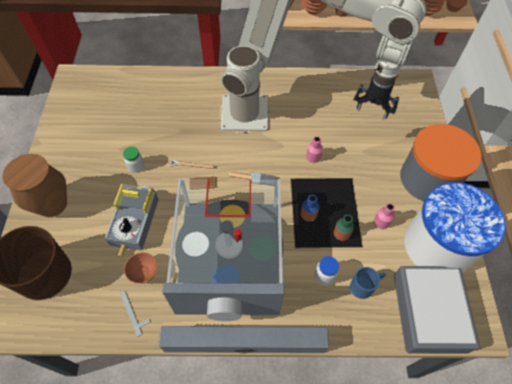

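Top view: green bottle at (166,183), blue at (201,207), with no yellow or white bottle in sight. Yellow pad faces the gap (286,197), blue pad is at the rear, green is on the +y side and the crank is at (281,137). The regulator is at about (397,195). Pink bottles and the other objects are decoys.

```bash
python3 - <<'E'
from h import *
import pickle
a,b=pickle.load(open('c0.pkl','rb'))
def comp(c,roi,f):
    x0,y0,x1,y1=roi;h=cv2.cvtColor(c['pixels'],cv2.COLOR_RGB2HSV)[y0:y1,x0:x1].astype(int)
    m=f(h[...,0],h[...,1],h[...,2]).astype(np.uint8)
    n,l,s,ce=cv2.connectedComponentsWithStats(m)
    if n<2: return None
    i=1+np.argmax(s[1:,4]);return ce[i]+[x0,y0],s[i].tolist()
blue=lambda h,s,v:(abs(h-110)<12)&(s>90)
green=lambda h,s,v:(abs(h-70)<20)&(s>60)
red=lambda h,s,v:((h<6)|(h>174))&(s>150)
yel=lambda h,s,v:(abs(h-25)<8)&(s>120)
wh=lambda h,s,v:(s<40)&(v>170)
T={'bb':(blue,(185,190,220,225),(295,185,325,228)),'bg':(green,(150,170,185,200),(330,205,360,245)),
'crank':(red,(270,125,295,150),(228,222,246,246)),
'pblue':(blue,(270,110,310,150),(205,255,250,290)),'pgreen':(green,(238,140,270,180),(245,230,280,265)),
'pyel':(yel,(265,175,310,215),(210,195,255,220)),'pwh':(wh,(305,148,340,182),(175,225,215,262)),
'mark':(red,(380,160,416,195),(105,210,145,250)),'jar':(blue,(175,120,203,150),(315,255,345,285))}
for k,(f,r1,r2) in T.items():
    p=comp(a,r1,f);q=comp(b,r2,f)
    print(k,p and (p[0].round(1).tolist(),p[1]),q and (q[0].round(1).tolist(),q[1]))
    if p and q: print('   tri',tri([ray(a,*p[0]),ray(b,*q[0])]).round(4), 'z45 top',plane(a,*p[0],.045).round(4),'scene',plane(b,*q[0],.045).round(4))
def crop(c,r,s):
    x0,y0,x1,y1=r;return cv2.resize(cv2.cvtColor(c['pixels'][y0:y1,x0:x1],cv2.COLOR_RGB2BGR),None,fx=s,fy=s,interpolation=cv2.INTER_CUBIC)
A=crop(a,(365,145,425,245),6);B=crop(b,(95,175,170,275),6)
cv2.imwrite('pics/reg.png',np.hstack([A,B])[:600,:800])
E
```

```text
bb ([199.5, 206.0], [6, 7, 18, 19, 219]) ([310.8, 203.5], [7, 9, 18, 19, 238])
   tri [0.4808 0.2464 0.0757] z45 top [0.4829 0.2491 0.045 ] scene [0.4635 0.2524 0.045 ]
bg ([167.1, 181.8], [10, 4, 13, 18, 118]) ([345.3, 223.5], [7, 9, 18, 18, 220])
   tri [0.5583 0.3562 0.0749] z45 top [0.5619 0.3564 0.045 ] scene [0.5428 0.3695 0.045 ]
crank ([279.9, 136.7], [7, 8, 7, 9, 44]) ([237.3, 234.2], [6, 7, 7, 12, 63])
   tri [ 0.6709 -0.0025  0.2231] z45 top [ 0.7145 -0.0135  0.045 ] scene [ 0.5875 -0.0095  0.045 ]
pblue ([290.5, 127.8], [8, 7, 25, 24, 416]) ([225.2, 274.8], [7, 11, 27, 17, 372])
   tri [ 0.7405 -0.0457  0.0614] z45 top [ 0.7449 -0.0488  0.045 ] scene [ 0.7347 -0.0451  0.045 ]
pgreen ([247.0, 168.0], [9, 28, 1, 1, 1]) ([260.9, 244.6], [6, 7, 23, 16, 114])
   tri [0.6134 0.0844 0.0171] z45 top [0.6087 0.0953 0.045 ] scene [0.6259 0.0723 0.045 ]
pyel ([285.9, 197.0], [7, 9, 28, 27, 596]) ([232.1, 209.6], [10, 10, 25, 9, 174])
   tri [ 0.5098 -0.0294  0.0795] z45 top [ 0.5131 -0.0325  0.045 ] scene [ 0.4913 -0.0309  0.045 ]
pwh ([323.0, 164.4], [5, 4, 26, 26, 485]) ([195.1, 243.7], [7, 7, 27, 24, 507])
   tri [ 0.6223 -0.1546  0.041 ] z45 top [ 0.6216 -0.1556  0.045 ] scene [ 0.6242 -0.1524  0.045 ]
mark None None
jar ([186.7, 132.1], [2, 3, 20, 19, 298]) ([328.6, 265.4], [4, 1, 20, 19, 292])
   tri [0.717  0.2891 0.09  ] z45 top [0.7284 0.2962 0.045 ] scene [0.6995 0.2981 0.045 ]
```

View pics/reg.png

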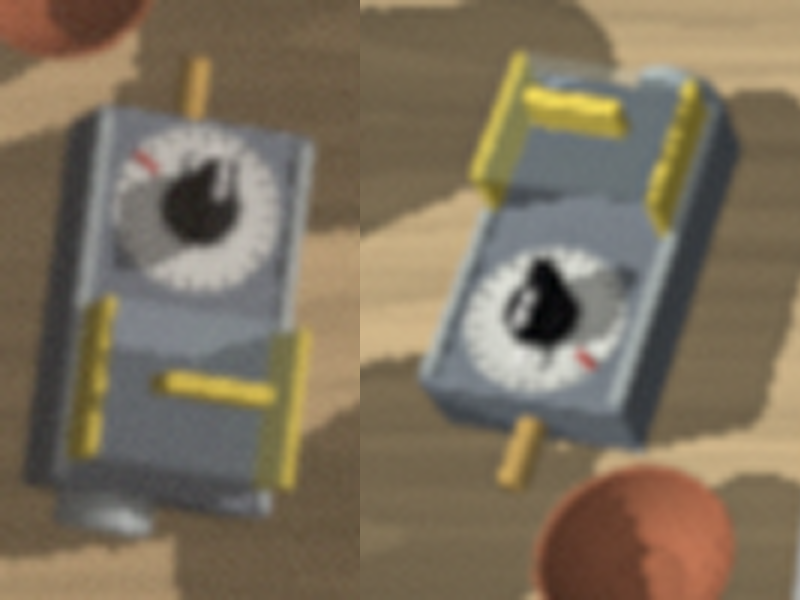

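Knob at about (398,179) in top, red mark at about (389.5,171.7). The guard is parked on the near side and slides towards +x. Next I move above the hood for a closer look.

Request:
play_rows:
  motion:
    - {"fingers":-1,"translation":[-28.6,56.2,-13.5],"roll":-24.7}
    - {"fingers":-1,"translation":[-28.6,56.2,-13.5],"roll":-24.7}
    - {"fingers":-1,"translation":[-28.6,56.2,-13.5],"roll":-24.7}
    - {"fingers":-1,"translation":[-28.6,56.2,-13.5],"roll":-24.7}
    - {"fingers":-1,"translation":[-28.6,56.2,-13.5],"roll":-24.7}
    - {"fingers":-1,"translation":[-28.6,56.2,-13.5],"roll":-24.7}
    - {"fingers":-1,"translation":[-28.6,56.2,-13.5],"roll":-24.7}
    - {"fingers":-1,"translation":[-28.6,56.2,-13.5],"roll":-24.7}
    - {"fingers":-1,"translation":[-28.6,56.2,-13.5],"roll":-24.7}
    - {"fingers":-1,"translation":[-28.6,56.2,-13.5],"roll":-24.7}
    - {"fingers":-1,"translation":[-28.6,56.2,-13.5],"roll":-24.7}
    - {"fingers":-1,"translation":[-28.6,56.2,-13.5],"roll":-24.7}
    - {"fingers":-1,"translation":[-28.6,56.2,-13.5],"roll":-24.7}
    - {"fingers":-1,"translation":[-28.6,56.2,-13.5],"roll":-24.7}
    - {"fingers":-1,"translation":[-28.6,56.2,-13.5],"roll":-24.7}
    - {"fingers":-1,"translation":[-28.6,56.2,-13.5],"roll":-24.7}
    - {"fingers":-1,"translation":[-28.6,56.2,-13.5],"roll":-24.7}
    - {"fingers":-1,"translation":[-28.6,56.2,-13.5],"roll":-24.7}
    - {"fingers":-1,"translation":[-28.6,56.2,-13.5],"roll":-24.7}
    - {"fingers":-1,"translation":[-28.6,56.2,-13.5],"roll":-24.7}

```text
clock: 1.77
eef_pos: [0.5993, -0.0393, 0.3801]
tool_rot: [0.707, 0.708, -0.0, -0.0]
ft_force: [0.0, -0.1, -0.2]
grip_width: 0.0854
```

```bash
cat >> h.py <<'E'
def wrist(f=None):
    c=snap('wrist',f);c['fish']=True;return c
def mask(c,f,roi=None):
    h=cv2.cvtColor(c['pixels'],cv2.COLOR_RGB2HSV).astype(int);m=f(h[...,0],h[...,1],h[...,2]).astype(np.uint8)
    if roi: z=np.zeros_like(m);x0,y0,x1,y1=roi;z[y0:y1,x0:x1]=m[y0:y1,x0:x1];m=z
    return m
blue=lambda h,s,v:(abs(h-110)<12)&(s>90)
green=lambda h,s,v:(abs(h-70)<20)&(s>60)
red=lambda h,s,v:((h<6)|(h>174))&(s>150)
yel=lambda h,s,v:(abs(h-25)<8)&(s>120)
wh=lambda h,s,v:(s<40)&(v>170)
def comps(m,amin=10):
    n,l,s,ce=cv2.connectedComponentsWithStats(m)
    return [(ce[i],s[i].tolist()) for i in range(1,n) if s[i,4]>=amin]
def pose():
    o=bot.get_obs();p=np.array(o['eef_pos']);q=o['tool_rot']
    from scipy.spatial.transform import Rotation as Ro
    R=Ro.from_quat(q).as_matrix();return o,p,R
def go(target,ang=None):
    o,p,R=pose();t=R.T@(np.array(target)-p)*100
    cur=np.degrees(np.arctan2(R[1,0],R[0,0]))
    r=0 if ang is None else (cur-ang+180)%360-180
    print('GO',np.round(t,2).tolist(),'roll',round(r,1))
def st():
    o,p,R=pose();print('t',round(o['clock'],2),'p',p.round(4),'ang',round(np.degrees(np.arctan2(R[1,0],R[0,0])),1),'F',np.round(o['ft_force'],1),'w',round(o['grip_width'],4),'j',np.round(o['joint_pos'],2))
E
python3 - <<'E'
from h import *
import pickle
st()
c=wrist('w1.png');pickle.dump(c,open('w1.pkl','wb'));print(np.round(c['world_to_cam'],3).tolist(),c['intrinsics'][0])
a,b=pickle.load(open('c0.pkl','rb'))
m=mask(a,red,(260,160,325,225))
print([(x[0].round(1),x[1]) for x in comps(m)])
ys,xs=np.nonzero(m);P=np.array([plane(a,x,y,.175)[:2] for x,y in zip(xs,ys)])
r=cv2.minAreaRect(P.astype(np.float32)*1000);print('top gap',r)
E
```

```text
t 1.77 p [ 0.5993 -0.0393  0.3801] ang 90.1 F [ 0.  -0.1 -0.2] w 0.0854 j [-0.07  0.46  0.67  1.78  0.   -0.07]
[[-0.0, 1.0, -0.001, 0.04], [0.96, 0.0, 0.278, -0.649], [0.278, -0.0, -0.96, 0.342], [0.0, 0.0, 0.0, 1.0]] [297.31863964   0.         257.57076912]
[(array([268.3, 190.4]), [267, 170, 14, 47, 106]), (array([315., 189.]), [315, 177, 1, 25, 25]), (array([315.4, 212.8]), [315, 210, 2, 6, 10])]
top gap ((513.2933349609375, -39.32184600830078), (136.7423095703125, 144.54916381835938), 0.2356283962726593)
```

View pics/w1.png

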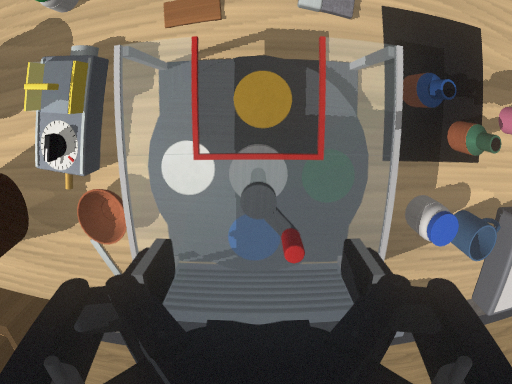

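The wrist view shows the gap's red frame (195–325, 37–157), the yellow pad (263,99), the white pad (187,167), the crank (292,245), and exactly two bottles on the mat. The regulator is also visible at top left.

```bash
python3 - <<'E'
from h import *
import pickle
c=pickle.load(open('w1.pkl','rb'))
m=mask(c,red,(185,40,335,165))
ys,xs=np.nonzero(m);P=np.array([plane(c,x,y,.175)[:2] for x,y in zip(xs,ys)])
for n,s in [('yR',(xs<203)&(ys<150)),('yL',(xs>317)&(ys<150)),('back',(ys>150)&(xs>205)&(xs<315))]:
    v=cv2.fitLine((P[s]*1000).astype(np.float32),2,0,.01,.01).ravel();print(n,s.sum(),v.round(3),'ang',np.degrees(np.arctan2(v[1],v[0])).round(2))
for n,f,r,z in [('yel',yel,(225,65,300,135),.045),('wh',wh,(155,135,220,200),.045),('blue',blue,(220,210,280,265),.045),('crank',red,(275,220,310,270),.22)]:
    k=max(comps(mask(c,f,r)),key=lambda k:k[1][4]);print(n,k[0].round(1),k[1],plane(c,*k[0],z).round(4))
a,b=pickle.load(open('c0.pkl','rb'))
k=max(comps(mask(c,red,(275,220,310,270))),key=lambda k:k[1][4])
print('crank tri',tri([ray(a,279.9,136.7),ray(b,237.3,234.2),ray(c,*k[0])]).round(4))
E
```

```text
yR 601 [ 1.00000e+00 -3.00000e-03  5.10222e+02 -1.10600e+02] ang -0.17
yL 657 [  1.     -0.    512.115  32.231] ang -0.0
back 563 [ 3.0000e-03  1.0000e+00  5.8317e+02 -3.4728e+01] ang 89.84
yel [262.4  99. ] [234, 71, 58, 57, 2649] [ 0.515  -0.0324  0.045 ]
wh [185.9 169.1] [161, 141, 54, 54, 2020] [ 0.6253 -0.1562  0.045 ]
blue [252.5 238.1] [228, 215, 52, 45, 1667] [ 0.7465 -0.0484  0.045 ]
crank [292.1 246.4] [282, 229, 23, 34, 554] [ 0.6743 -0.0021  0.22  ]
crank tri [ 0.6713 -0.0025  0.2244]
```

Request:
play_rows:
  motion:
    - {"fingers":-1,"translation":[3.7,7.2,5]}
    - {"fingers":-1,"translation":[3.7,7.2,8]}
    - {"fingers":-1,"translation":[3.7,7.2,10]}
    - {"fingers":-1,"translation":[3.7,7.2,12]}
    - {"fingers":-1,"translation":[3.7,7.2,14]}
    - {"fingers":-1,"translation":[3.7,7.2,15.4]}
    - {"fingers":-1,"translation":[3.7,7.2,15.4]}
    - {"fingers":-1,"translation":[3.7,7.2,15.4]}
    - {"fingers":1,"translation":[3.7,7.2,15.4]}
    - {"fingers":1,"translation":[3.7,7.2,15.4]}
    - {"fingers":1,"translation":[3.7,7.2,15.4]}
    - {"fingers":1,"translation":[3.7,7.2,15.4]}
    - {"fingers":1,"translation":[3.7,7.2,15.4]}
    - {"fingers":1,"translation":[3.7,7.2,15.4]}
    - {"fingers":1,"translation":[3.7,7.2,15.4]}
    - {"fingers":1,"translation":[3.7,7.2,15.4]}

```text
schema error: expected keys fingers, translation, roll
```

```bash
python3 - <<'E'
from h import *
st();o,p,R=pose()
C=np.array([.6298,-.039]);a0=np.degrees(np.arctan2(*(p[:2]-C)[::-1]));print(a0,np.hypot(*(p[:2]-C)))
for a in np.linspace(41.7,135,13): 
    q=np.array([*(C+.055*np.array([np.cos(np.radians(a)),np.sin(np.radians(a))])),p[2]]);print(round(a,1),(R.T@(q-p)*100).round(2))
E
```

```text
t 1.82 p [ 0.5992 -0.039   0.3805] ang 90.1 F [ 0.5  0.1 -0.2] w 0.0853 j [-0.07  0.46  0.67  1.78  0.   -0.07]
-179.91756261641123 0.030573367114028825
41.7 [ 3.65  7.17 -0.  ]
49.5 [ 4.17  6.64 -0.  ]
57.2 [ 4.62  6.04 -0.  ]
65.0 [ 4.98  5.39 -0.  ]
72.8 [ 5.25  4.69 -0.  ]
80.6 [ 5.42  3.97 -0.  ]
88.4 [ 5.5   3.23 -0.  ]
96.1 [5.47 2.48 0.  ]
103.9 [5.34 1.75 0.  ]
111.7 [5.11 1.04 0.  ]
119.4 [4.79 0.36 0.  ]
127.2 [ 4.38 -0.26  0.  ]
135.0 [ 3.9  -0.82  0.  ]
```

Request:
play_rows:
  motion:
    - {"fingers":-1,"roll":0,"translation":[3.7,7.2,5]}
    - {"fingers":-1,"roll":0,"translation":[3.7,7.2,8]}
    - {"fingers":-1,"roll":0,"translation":[3.7,7.2,10]}
    - {"fingers":-1,"roll":0,"translation":[3.7,7.2,12]}
    - {"fingers":-1,"roll":0,"translation":[3.7,7.2,14]}
    - {"fingers":-1,"roll":0,"translation":[3.7,7.2,15.4]}
    - {"fingers":-1,"roll":0,"translation":[3.7,7.2,15.4]}
    - {"fingers":-1,"roll":0,"translation":[3.7,7.2,15.4]}
    - {"fingers":1,"roll":0,"translation":[3.7,7.2,15.4]}
    - {"fingers":1,"roll":0,"translation":[3.7,7.2,15.4]}
    - {"fingers":1,"roll":0,"translation":[3.7,7.2,15.4]}
    - {"fingers":1,"roll":0,"translation":[3.7,7.2,15.4]}
    - {"fingers":1,"roll":0,"translation":[3.7,7.2,15.4]}
    - {"fingers":1,"roll":0,"translation":[3.7,7.2,15.4]}
    - {"fingers":1,"roll":0,"translation":[3.7,7.2,15.4]}
    - {"fingers":1,"roll":0,"translation":[3.7,7.2,15.4]}

```text
clock: 3.15
eef_pos: [0.6728, -0.0028, 0.2275]
tool_rot: [0.707, 0.707, 0.001, 0.001]
ft_force: [0.9, 2.1, 5.4]
grip_width: 0.0205
```

```bash
python3 - <<'E'
from h import *
st();o,p,R=pose()
C=np.array([.6298,-.039]);a0=np.degrees(np.arctan2(*(p[:2]-C)[::-1]));print(a0,np.hypot(*(p[:2]-C)))
for a in np.linspace(41.7,135,13): 
    q=np.array([*(C+.055*np.array([np.cos(np.radians(a)),np.sin(np.radians(a))])),p[2]]);print(round(a,1),(R.T@(q-p)*100).round(2))
E
```

```text
t 3.15 p [ 0.6728 -0.0028  0.2275] ang 90.0 F [0.9 2.1 5.4] w 0.0205 j [-0.    0.61  0.52  1.48  0.   -0.01]
40.06768659461615 0.056221573982636164
41.7 [ 0.04 -0.2  -0.  ]
49.5 [ 0.56 -0.73 -0.  ]
57.2 [ 1.01 -1.33 -0.  ]
65.0 [ 1.37 -1.98 -0.  ]
72.8 [ 1.64 -2.68 -0.01]
80.6 [ 1.81 -3.4  -0.01]
88.4 [ 1.88 -4.14 -0.01]
96.1 [ 1.85 -4.89 -0.01]
103.9 [ 1.72 -5.62 -0.01]
111.7 [ 1.5  -6.33 -0.02]
119.4 [ 1.17 -7.01 -0.02]
127.2 [ 0.77 -7.63 -0.02]
135.0 [ 0.28 -8.19 -0.02]
```

Request:
play_rows:
  motion:
    - {"fingers":1,"roll":0,"translation":[0.6,-0.7,0]}
    - {"fingers":1,"roll":0,"translation":[1.0,-1.3,0]}
    - {"fingers":1,"roll":0,"translation":[1.4,-2.0,0]}
    - {"fingers":1,"roll":0,"translation":[1.65,-2.7,0]}
    - {"fingers":1,"roll":0,"translation":[1.8,-3.4,0]}
    - {"fingers":1,"roll":0,"translation":[1.9,-4.1,0]}
    - {"fingers":1,"roll":0,"translation":[1.85,-4.9,0]}
    - {"fingers":1,"roll":0,"translation":[1.7,-5.6,0]}
    - {"fingers":1,"roll":0,"translation":[1.5,-6.3,0]}
    - {"fingers":1,"roll":0,"translation":[1.2,-7.0,0]}
    - {"fingers":1,"roll":0,"translation":[0.8,-7.6,0]}
    - {"fingers":1,"roll":0,"translation":[0.3,-8.1,0]}
    - {"fingers":1,"roll":0,"translation":[0.3,-8.1,0]}
    - {"fingers":1,"roll":0,"translation":[0.3,-8.1,0]}
    - {"fingers":1,"roll":0,"translation":[0.3,-8.1,0]}

```text
clock: 4.4
eef_pos: [0.5907, -0.0014, 0.2274]
tool_rot: [0.708, 0.707, -0.0, 0.001]
ft_force: [-0.6, 0.7, 6.7]
grip_width: 0.0208
```

Request:
play_rows:
  motion:
    - {"fingers":-1,"roll":0,"translation":[0,0,0]}
    - {"fingers":-1,"roll":0,"translation":[0,0,0]}
    - {"fingers":-1,"roll":0,"translation":[0,0,0]}
    - {"fingers":-1,"roll":0,"translation":[0,0,0]}
    - {"fingers":-1,"roll":0,"translation":[0,0,-4]}
    - {"fingers":-1,"roll":0,"translation":[0,0,-8]}
    - {"fingers":-1,"roll":0,"translation":[0,0,-12]}
    - {"fingers":-1,"roll":0,"translation":[4,0,-13]}
    - {"fingers":-1,"roll":0,"translation":[8,0,-13]}
    - {"fingers":-1,"roll":0,"translation":[10,0,-13]}
    - {"fingers":-1,"roll":0,"translation":[10,0,-13]}

```text
clock: 5.32
eef_pos: [0.5907, 0.104, 0.3559]
tool_rot: [0.705, 0.709, 0.0, -0.001]
ft_force: [-0.6, -1.0, 0.5]
grip_width: 0.0853
```

```bash
cat >> h.py <<'E'
def pads(c,col,pred=(.515,-.039),z=.045,win=38,fmin=150):
    u,v=map(int,proj(c,[*pred,z]));k=comps(mask(c,col,(max(u-win,0),max(v-win,0),u+win,v+win)),fmin)
    for q in k: print('pad',q[0].round(1),q[1],plane(c,*q[0],z).round(4))
E
python3 - <<'E'
from h import *
import pickle
st();c=wrist('w2.png');pickle.dump(c,open('w2.pkl','wb'))
pads(c,green)
pads(c,yel,(.63,-.155))
m=mask(c,green,None)
for k in comps(m,80): print('g',k[0].round(1),k[1],plane(c,*k[0],.1).round(3))
m=mask(c,blue,None)
for k in comps(m,80): print('b',k[0].round(1),k[1],plane(c,*k[0],.1).round(3))
E
```

```text
t 5.32 p [0.5907 0.104  0.3559] ang 90.3 F [-0.6 -1.   0.5] w 0.0853 j [0.17 0.45 0.58 1.71 0.   0.17]
pad [159.6 106.5] [133, 78, 52, 58, 2421] [ 0.5144 -0.0447  0.045 ]
pad [101.5 161.8] [86, 157, 33, 10, 221] [ 0.5977 -0.1541  0.045 ]
pad [104.5 187.3] [83, 172, 44, 36, 1259] [ 0.6413 -0.1539  0.045 ]
g [159.6 106.5] [133, 78, 52, 58, 2421] [ 0.515 -0.026  0.1  ]
g [419.2 141.3] [406, 123, 40, 36, 704] [0.555 0.336 0.1  ]
b [355.8  85.3] [338, 66, 43, 40, 1073] [0.485 0.233 0.1  ]
b [238.8 176.9] [211, 149, 57, 56, 2448] [0.611 0.079 0.1  ]
b [403.9 247.5] [357, 224, 93, 55, 2148] [0.723 0.336 0.1  ]
```

View pics/w2.png

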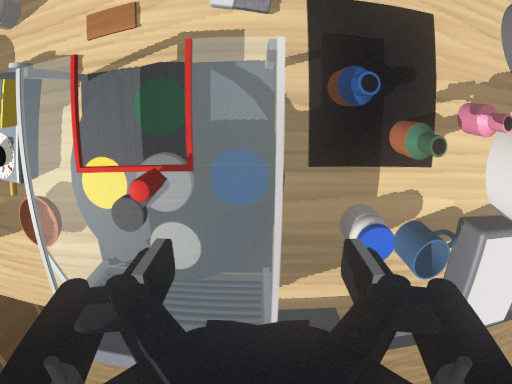

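Green now faces the gap at (162,107). Its mask is clipped on the right by the frame, so the true centre is about 3 px further right. Blue bottle mouth is at (369,84), green at (437,145). Now locating the bottle mouths.

```bash
cat >> h.py <<'E'
def holes(c,col,roi,z=.118):
    m=mask(c,col,roi);m=cv2.morphologyEx(m,cv2.MORPH_CLOSE,np.ones((3,3),np.uint8))
    cs,hi=cv2.findContours(m,cv2.RETR_CCOMP,cv2.CHAIN_APPROX_NONE);out=[]
    for q,h in zip(cs,hi[0]):
        if h[3]>=0 and len(q)>6:
            M=cv2.moments(q);u,v=M['m10']/max(M['m00'],1e-6),M['m01']/max(M['m00'],1e-6)
            if M['m00']>8: out.append((u,v));print('hole',round(u,1),round(v,1),M['m00'],plane(c,u,v,z).round(4))
    return out
E
python3 - <<'E'
from h import *
import pickle
c=pickle.load(open('w2.pkl','rb'));a,b=pickle.load(open('c0.pkl','rb'))
W=[holes(c,blue,(330,60,390,110)),holes(c,green,(400,115,455,170))]
T=[holes(a,blue,(185,190,220,225)),holes(a,green,(150,170,185,200))]
S=[holes(b,blue,(295,185,325,228)),holes(b,green,(330,205,360,245))]
for i in range(2):
    r=[(cc,h[i][0]) for cc,h in((c,W),(a,T),(b,S)) if h[i]]
    if len(r)>1: print(tri([ray(cc,*h) for cc,h in r]).round(4))
k=comps(mask(c,blue,(205,145,270,210)),80)[0];print('bluepad',plane(c,*k[0],.045))
E
```

```text
hole 369.2 82.9 242.0 [0.4822 0.2449 0.118 ]
hole 197.5 205.2 37.0 [0.4801 0.2453 0.118 ]
hole 312.0 198.0 14.0 [0.4825 0.2469 0.118 ]
hole 347.6 218.4 21.5 [0.5602 0.362  0.118 ]
[0.4809 0.2465 0.1145]
bluepad [0.62465006 0.07537332 0.045     ]
```

Request:
play_rows:
  motion:
    - {"fingers":-1,"roll":0,"translation":[4,-1,0]}
    - {"fingers":-1,"roll":0,"translation":[8,-2,0]}
    - {"fingers":-1,"roll":0,"translation":[12,-3,2]}
    - {"fingers":-1,"roll":0,"translation":[16,-4,4]}
    - {"fingers":-1,"roll":0,"translation":[20,-5,7]}
    - {"fingers":-1,"roll":0,"translation":[24,-5,10]}
    - {"fingers":-1,"roll":0,"translation":[25.5,-5,10]}
    - {"fingers":-1,"roll":0,"translation":[25.5,-5,10]}
    - {"fingers":-1,"roll":0,"translation":[25.5,-5,10]}
    - {"fingers":-1,"roll":0,"translation":[25.5,-5,10]}

```text
clock: 6.2
eef_pos: [0.5412, 0.3537, 0.256]
tool_rot: [0.707, 0.707, -0.001, 0.0]
ft_force: [0.1, -0.3, 0.6]
grip_width: 0.0855
```

```bash
python3 - <<'E'
from h import *
import pickle
st();c=wrist('w3.png');pickle.dump(c,open('w3.pkl','wb'))
u,v=map(int,proj(c,[.56,.358,.118]));print(u,v)
holes(c,green,(u-70,v-70,u+70,v+70))
go([.56,.358,.103],90)
E
```

```text
t 6.2 p [0.5412 0.3537 0.256 ] ang 90.0 F [ 0.1 -0.3  0.6] w 0.0855 j [ 0.58  0.55  0.48  1.51 -0.    0.58]
262 204
hole 265.1 202.6 527.5 [0.5586 0.3602 0.118 ]
GO [0.47, 1.82, 15.39] roll -0.1
```

View pics/w3.png

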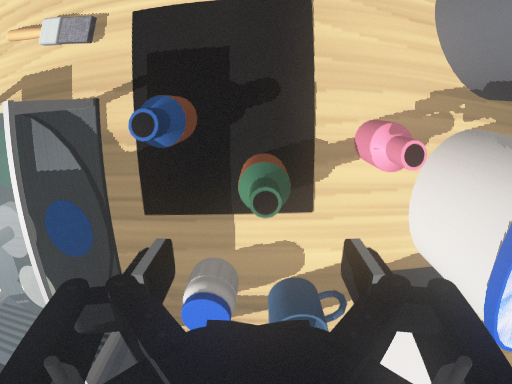

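Green mouth at (265,203) is (0.559, 0.360). The gripper is straddling it cleanly, so I descend and grip.

Request:
play_rows:
  motion:
    - {"fingers":-1,"roll":0,"translation":[0.65,1.75,4]}
    - {"fingers":-1,"roll":0,"translation":[0.65,1.75,7]}
    - {"fingers":-1,"roll":0,"translation":[0.65,1.75,10]}
    - {"fingers":-1,"roll":0,"translation":[0.65,1.75,12.5]}
    - {"fingers":-1,"roll":0,"translation":[0.65,1.75,14.5]}
    - {"fingers":-1,"roll":0,"translation":[0.65,1.75,15.7]}
    - {"fingers":-1,"roll":0,"translation":[0.65,1.75,15.7]}
    - {"fingers":-1,"roll":0,"translation":[0.65,1.75,15.7]}
    - {"fingers":1,"roll":0,"translation":[0.65,1.75,15.7]}
    - {"fingers":1,"roll":0,"translation":[0.65,1.75,15.7]}
    - {"fingers":1,"roll":0,"translation":[0.65,1.75,15.7]}
    - {"fingers":1,"roll":0,"translation":[0.65,1.75,15.7]}
    - {"fingers":1,"roll":0,"translation":[0.65,1.75,15.7]}
    - {"fingers":1,"roll":0,"translation":[0.65,1.75,15.7]}
    - {"fingers":1,"roll":0,"translation":[0.65,1.75,15.7]}
    - {"fingers":1,"roll":0,"translation":[0.65,1.75,15.7]}

```text
clock: 7.58
eef_pos: [0.559, 0.3613, 0.1006]
tool_rot: [0.707, 0.707, 0.001, 0.0]
ft_force: [-0.4, -0.9, 6.2]
grip_width: 0.0308
```

Request:
play_rows:
  motion:
    - {"fingers":1,"roll":0,"translation":[0,0,-3]}
    - {"fingers":1,"roll":0,"translation":[0,0,-6]}
    - {"fingers":1,"roll":0,"translation":[0,0,-10]}
    - {"fingers":1,"roll":0,"translation":[0,0,-14]}
    - {"fingers":1,"roll":0,"translation":[0,0,-18]}
    - {"fingers":1,"roll":0,"translation":[0,0,-21]}
    - {"fingers":1,"roll":0,"translation":[0,0,-21]}

```text
clock: 8.17
eef_pos: [0.56, 0.3627, 0.3171]
tool_rot: [0.707, 0.707, 0.006, 0.001]
ft_force: [1.0, 0.2, -1.9]
grip_width: 0.0302
```

```bash
python3 - <<'E'
from h import *
st();go([.515,-.042,.31],90)
E
```

```text
t 8.17 p [0.56   0.3627 0.3171] ang 90.0 F [ 1.   0.2 -1.9] w 0.0302 j [0.57 0.59 0.72 1.69 0.   0.57]
GO [-40.47, -4.53, 0.38] roll 0.0
```

Request:
play_rows:
  motion:
    - {"fingers":1,"roll":0,"translation":[-3,-1,0]}
    - {"fingers":1,"roll":0,"translation":[-6,-2.5,0]}
    - {"fingers":1,"roll":0,"translation":[-9.5,-4.5,0]}
    - {"fingers":1,"roll":0,"translation":[-13,-4.5,0]}
    - {"fingers":1,"roll":0,"translation":[-16.5,-4.5,0]}
    - {"fingers":1,"roll":0,"translation":[-20,-4.5,0]}
    - {"fingers":1,"roll":0,"translation":[-23.5,-4.5,0]}
    - {"fingers":1,"roll":0,"translation":[-27,-4.5,0]}
    - {"fingers":1,"roll":0,"translation":[-30.5,-4.5,0]}
    - {"fingers":1,"roll":0,"translation":[-34,-4.5,0]}
    - {"fingers":1,"roll":0,"translation":[-37,-4.5,0]}
    - {"fingers":1,"roll":0,"translation":[-39,-4.5,0]}
    - {"fingers":1,"roll":0,"translation":[-40.5,-4.5,0]}
    - {"fingers":1,"roll":0,"translation":[-40.5,-4.5,0]}
    - {"fingers":1,"roll":0,"translation":[-40.5,-4.5,0]}
    - {"fingers":1,"roll":0,"translation":[-40.5,-4.5,0]}

```text
clock: 9.5
eef_pos: [0.513, -0.0432, 0.3079]
tool_rot: [0.707, 0.707, -0.001, -0.001]
ft_force: [0.4, -0.4, -3.8]
grip_width: 0.0306
```

```bash
python3 - <<'E'
from h import *
import pickle
st();go([.515,-.0425,.144],90);c=wrist('w4.png');a=snap('top')
x=np.vstack([cv2.cvtColor(c['pixels'],cv2.COLOR_RGB2BGR)]);t=cv2.resize(cv2.cvtColor(a['pixels'][90:230,225:365],cv2.COLOR_RGB2BGR),(384,384))
cv2.imwrite('pics/w4b.png',cv2.resize(np.hstack([x,t]),(800,343)))
E
```

```text
t 9.5 p [ 0.513  -0.0432  0.3079] ang 90.0 F [ 0.4 -0.4 -3.8] w 0.0306 j [-0.08  0.26  0.19  1.5   0.   -0.09]
GO [0.06, 0.25, 16.39] roll 0.0
```

View pics/w4b.png

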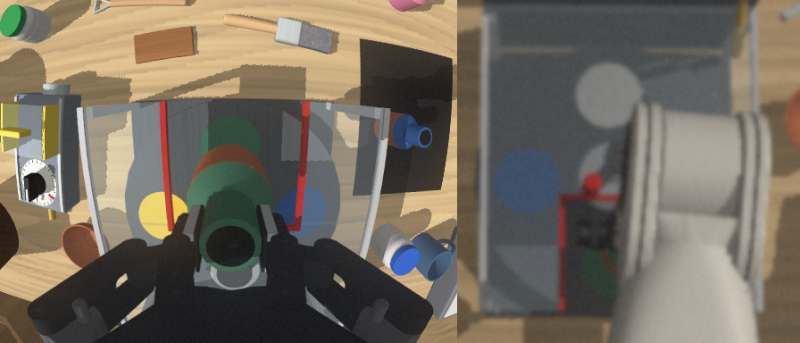

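The bottle is held upright above the gap, green pad beneath it. Lowering.

Request:
play_rows:
  motion:
    - {"fingers":1,"roll":0,"translation":[0.1,0.2,3]}
    - {"fingers":1,"roll":0,"translation":[0.1,0.2,6]}
    - {"fingers":1,"roll":0,"translation":[0.1,0.2,9]}
    - {"fingers":1,"roll":0,"translation":[0.1,0.2,11.5]}
    - {"fingers":1,"roll":0,"translation":[0.1,0.2,13.5]}
    - {"fingers":1,"roll":0,"translation":[0.1,0.2,15]}
    - {"fingers":1,"roll":0,"translation":[0.1,0.2,15.8]}
    - {"fingers":1,"roll":0,"translation":[0.1,0.2,16.3]}
    - {"fingers":1,"roll":0,"translation":[0.1,0.2,16.3]}
    - {"fingers":1,"roll":0,"translation":[0.1,0.2,16.3]}

```text
clock: 10.43
eef_pos: [0.5161, -0.0425, 0.147]
tool_rot: [0.707, 0.707, 0.0, 0.0]
ft_force: [1.1, -0.5, -2.3]
grip_width: 0.0303
```

Request:
play_rows:
  motion:
    - {"fingers":1,"roll":0,"translation":[0,0,0.2]}
    - {"fingers":1,"roll":0,"translation":[0,0,0.4]}
    - {"fingers":1,"roll":0,"translation":[0,0,0.4]}
    - {"fingers":1,"roll":0,"translation":[0,0,0.4]}

```text
clock: 10.77
eef_pos: [0.5157, -0.0428, 0.1427]
tool_rot: [0.707, 0.707, 0.0, 0.0]
ft_force: [0.6, -0.3, -3.2]
grip_width: 0.0304
```

Request:
play_rows:
  motion:
    - {"fingers":1,"roll":0,"translation":[0,0,0.15]}
    - {"fingers":1,"roll":0,"translation":[0,0,0.15]}
    - {"fingers":1,"roll":0,"translation":[0,0,0.15]}

```text
clock: 11.02
eef_pos: [0.516, -0.0429, 0.1425]
tool_rot: [0.707, 0.707, 0.001, 0.001]
ft_force: [-2.7, -0.2, 5.9]
grip_width: 0.0303
```

Contact, with force now upward. Release, rise and look.

Request:
play_rows:
  motion:
    - {"fingers":-0.2,"roll":0,"translation":[0,0,0]}
    - {"fingers":-0.6,"roll":0,"translation":[0,0,0]}
    - {"fingers":-1,"roll":0,"translation":[0,0,0]}
    - {"fingers":-1,"roll":0,"translation":[0,0,0]}
    - {"fingers":-1,"roll":0,"translation":[0,0,0]}
    - {"fingers":-1,"roll":0,"translation":[0,0,-3]}
    - {"fingers":-1,"roll":0,"translation":[0,0,-6]}
    - {"fingers":-1,"roll":0,"translation":[0,0,-10]}
    - {"fingers":-1,"roll":0,"translation":[0,0,-14]}
    - {"fingers":-1,"roll":0,"translation":[4,2,-17]}
    - {"fingers":-1,"roll":0,"translation":[8,4,-20]}
    - {"fingers":-1,"roll":0,"translation":[10,5,-21]}
    - {"fingers":-1,"roll":0,"translation":[10,5,-21]}
    - {"fingers":-1,"roll":0,"translation":[10,5,-21]}

```text
clock: 12.18
eef_pos: [0.5669, 0.0594, 0.3517]
tool_rot: [0.706, 0.709, 0.001, 0.001]
ft_force: [-0.2, -0.0, 0.0]
grip_width: 0.0856
```

```bash
python3 - <<'E'
from h import *
import pickle
st();c=wrist('w5.png');pickle.dump(c,open('w5.pkl','wb'))
u,v=map(int,proj(c,[.515,-.04,.16]));print(u,v)
holes(c,green,(u-60,v-60,u+60,v+60),.16)
u,v=map(int,proj(c,[.63,.076,.045]))
for k in comps(mask(c,blue,(u-40,v-40,u+40,v+40)),80):print('bluepad',k[0],k[1],plane(c,*k[0],.045))
k=comps(mask(c,red,None),80)
for q in k:print('red',q[0].round(1),q[1],plane(c,*q[0],.22).round(4))
go([.591,-.001,.226],90)
E
```

```text
t 12.18 p [0.5669 0.0594 0.3517] ang 90.2 F [-0.2 -0.   0. ] w 0.0856 j [0.1  0.37 0.46 1.66 0.   0.1 ]
168 126
hole 164.1 126.3 351.0 [ 0.5148 -0.0446  0.16  ]
hole 198.7 117.4 419.5 [ 0.5064 -0.0048  0.16  ]
bluepad [268.35512965 176.54114994] [241, 164, 56, 22, 887] [0.60014922 0.07530037 0.045     ]
bluepad [267.74146015 200.7628935 ] [240, 187, 57, 33, 1493] [0.63854596 0.07484544 0.045     ]
red [173.3 157.9] [100, 57, 134, 172, 2826] [ 0.5403 -0.0178  0.22  ]
GO [-5.89, 2.5, 12.44] roll 0.1
```

View pics/w5.png

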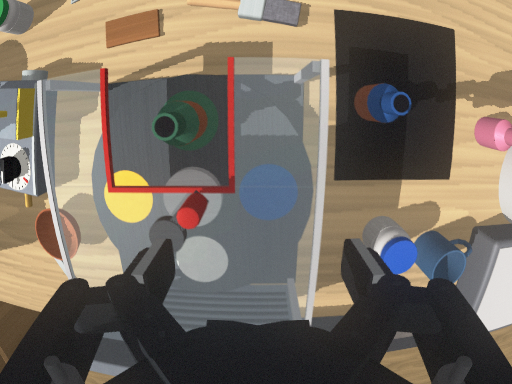

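Green stands at (0.5148, −0.0446) on its pad, whose derived centre is (0.515, −0.044). Next I grip the crank at (0.589, −0.002) and turn it about 87° to bring blue round.

Request:
play_rows:
  motion:
    - {"fingers":-1,"roll":0,"translation":[-3.5,1.3,2]}
    - {"fingers":-1,"roll":0,"translation":[-6.1,2.3,4]}
    - {"fingers":-1,"roll":0,"translation":[-6.1,2.3,7]}
    - {"fingers":-1,"roll":0,"translation":[-6.1,2.3,9.5]}
    - {"fingers":-1,"roll":0,"translation":[-6.1,2.3,11.5]}
    - {"fingers":-1,"roll":0,"translation":[-6.1,2.3,12.5]}
    - {"fingers":-1,"roll":0,"translation":[-6.1,2.3,12.5]}
    - {"fingers":-1,"roll":0,"translation":[-6.1,2.3,12.5]}
    - {"fingers":0,"roll":0,"translation":[-6.1,2.3,12.5]}
    - {"fingers":0.3,"roll":0,"translation":[-6.1,2.3,12.5]}
    - {"fingers":0.5,"roll":0,"translation":[-6.1,2.3,12.5]}
    - {"fingers":1,"roll":0,"translation":[-6.1,2.3,12.5]}
    - {"fingers":1,"roll":0,"translation":[-6.1,2.3,12.5]}
    - {"fingers":1,"roll":0,"translation":[-6.1,2.3,12.5]}
    - {"fingers":1,"roll":0,"translation":[-6.1,2.3,12.5]}
    - {"fingers":1,"roll":0,"translation":[-6.1,2.3,12.5]}

```text
clock: 13.57
eef_pos: [0.5881, -0.0026, 0.2271]
tool_rot: [0.707, 0.708, 0.001, -0.0]
ft_force: [-2.7, 3.1, 5.5]
grip_width: 0.0205
```

```bash
python3 - <<'E'
from h import *
st();o,p,R=pose()
C=np.array([.6298,-.039]);a0=np.degrees(np.arctan2(*(p[:2]-C)[::-1]));print(a0,np.hypot(*(p[:2]-C)))
s=np.linspace(0,1,19)[1:];s=s+ -np.sin(2*np.pi*s)/(2*np.pi)*.6
for a in 137.6+86.9*s: 
    q=np.array([*(C+.055*np.array([np.cos(np.radians(a)),np.sin(np.radians(a))])),p[2]]);print(round(a,1),(R.T@(q-p)*100).round(2))
E
```

```text
t 13.57 p [ 0.5881 -0.0026  0.2271] ang 90.1 F [-2.7  3.1  5.5] w 0.0205 j [-0.01  0.42  0.22  1.36  0.   -0.01]
138.89421960195452 0.05531233977217397
139.6 [-0.07 -0.02 -0.  ]
141.9 [-0.24 -0.16 -0.  ]
144.9 [-0.47 -0.33 -0.  ]
148.7 [-0.78 -0.53 -0.  ]
153.6 [-1.19 -0.76 -0.  ]
159.4 [-1.7  -0.98 -0.  ]
166.1 [-2.31 -1.17 -0.  ]
173.4 [-3.   -1.3  -0.01]
181.0 [-3.74 -1.34 -0.01]
188.7 [-4.47 -1.27 -0.01]
196.0 [-5.15 -1.12 -0.01]
202.7 [-5.76 -0.91 -0.01]
208.5 [-6.26 -0.67 -0.01]
213.4 [-6.66 -0.43 -0.01]
217.2 [-6.96 -0.22 -0.01]
220.2 [-7.18 -0.04 -0.01]
222.5 [-7.35  0.1  -0.01]
224.5 [-7.49  0.24 -0.01]
```

Request:
play_rows:
  motion:
    - {"fingers":1,"roll":0,"translation":[-0.1,-0.05,0]}
    - {"fingers":1,"roll":0,"translation":[-0.25,-0.15,0]}
    - {"fingers":1,"roll":0,"translation":[-0.5,-0.3,0]}
    - {"fingers":1,"roll":0,"translation":[-0.8,-0.5,0]}
    - {"fingers":1,"roll":0,"translation":[-1.2,-0.75,0]}
    - {"fingers":1,"roll":0,"translation":[-1.7,-1.0,0]}
    - {"fingers":1,"roll":0,"translation":[-2.3,-1.2,0]}
    - {"fingers":1,"roll":0,"translation":[-3.0,-1.3,0]}
    - {"fingers":1,"roll":0,"translation":[-3.75,-1.35,0]}
    - {"fingers":1,"roll":0,"translation":[-4.5,-1.25,0]}
    - {"fingers":1,"roll":0,"translation":[-5.15,-1.1,0]}
    - {"fingers":1,"roll":0,"translation":[-5.75,-0.9,0]}
    - {"fingers":1,"roll":0,"translation":[-6.25,-0.65,0]}
    - {"fingers":1,"roll":0,"translation":[-6.65,-0.45,0]}
    - {"fingers":1,"roll":0,"translation":[-6.95,-0.2,0]}
    - {"fingers":1,"roll":0,"translation":[-7.2,-0.05,0]}
    - {"fingers":1,"roll":0,"translation":[-7.35,0.1,0]}
    - {"fingers":1,"roll":0,"translation":[-7.5,0.25,0]}
    - {"fingers":1,"roll":0,"translation":[-7.5,0.25,0]}
    - {"fingers":1,"roll":0,"translation":[-7.5,0.25,0]}

```text
clock: 15.23
eef_pos: [0.5926, -0.0794, 0.227]
tool_rot: [0.707, 0.707, 0.001, 0.002]
ft_force: [1.0, -0.6, 5.4]
grip_width: 0.0208
```

Request:
play_rows:
  motion:
    - {"fingers":0,"roll":0,"translation":[0,0,0]}
    - {"fingers":-1,"roll":0,"translation":[0,0,0]}
    - {"fingers":-1,"roll":0,"translation":[0,0,0]}
    - {"fingers":-1,"roll":0,"translation":[0,0,0]}
    - {"fingers":-1,"roll":0,"translation":[0,0,-4]}
    - {"fingers":-1,"roll":0,"translation":[0,0,-8]}
    - {"fingers":-1,"roll":0,"translation":[4,0,-11]}
    - {"fingers":-1,"roll":0,"translation":[8,0,-13]}
    - {"fingers":-1,"roll":0,"translation":[12,0,-13]}
    - {"fingers":-1,"roll":0,"translation":[14,0,-13]}
    - {"fingers":-1,"roll":0,"translation":[14,0,-13]}
    - {"fingers":-1,"roll":0,"translation":[14,0,-13]}

```text
clock: 16.23
eef_pos: [0.5908, 0.0629, 0.3554]
tool_rot: [0.706, 0.708, -0.0, -0.0]
ft_force: [-0.5, -0.2, -0.3]
grip_width: 0.085
```

```bash
python3 - <<'E'
from h import *
import pickle
st();c=wrist('w6.png');pickle.dump(c,open('w6.pkl','wb'))
for P,z,f in [((.515,-.039),.045,blue),((.63,-.155),.16,green)]:
    u,v=map(int,proj(c,[*P,z]));print(u,v)
    for k in comps(mask(c,f,(max(0,u-45),max(0,v-45),u+45,v+45)),80):print(k[0].round(1),k[1],plane(c,*k[0],z).round(4))
holes(c,green,None,.16);holes(c,blue,None,.118)
E
```

```text
t 16.23 p [0.5908 0.0629 0.3554] ang 90.2 F [-0.5 -0.2 -0.3] w 0.085 j [ 0.11  0.43  0.56  1.7  -0.    0.1 ]
189 105
[186.1 105.4] [157, 76, 59, 60, 2743] [ 0.5147 -0.0443  0.045 ]
89 202
[122.4 161.3] [112, 157, 22, 9, 157] [ 0.5771 -0.0985  0.16  ]
hole 442.9 261.0 371.0 [0.7445 0.3675 0.118 ]
hole 398.1 85.8 220.5 [0.4823 0.2451 0.118 ]
```

View pics/w6.png

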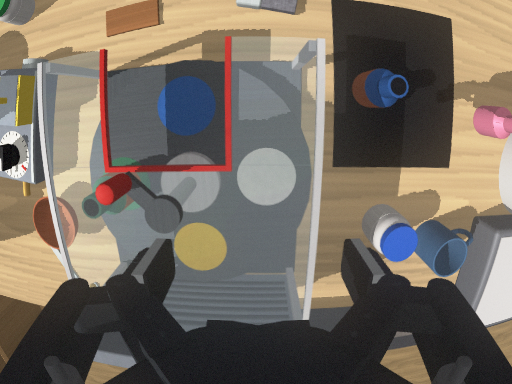

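Blue pad now sits fully in the gap at (186,105), i.e. (0.5147, −0.044). Green is visible under the roof, still standing at about (110,195). Blue bottle mouth is at (398,86).

Request:
play_rows:
  motion:
    - {"fingers":-1,"roll":0,"translation":[3,-2,0]}
    - {"fingers":-1,"roll":0,"translation":[6,-4,0]}
    - {"fingers":-1,"roll":0,"translation":[9,-6,1]}
    - {"fingers":-1,"roll":0,"translation":[12,-8.5,3]}
    - {"fingers":-1,"roll":0,"translation":[15,-10.5,5]}
    - {"fingers":-1,"roll":0,"translation":[18.2,-12.5,7.5]}
    - {"fingers":-1,"roll":0,"translation":[18.2,-12.5,9.5]}
    - {"fingers":-1,"roll":0,"translation":[18.2,-12.5,9.5]}
    - {"fingers":-1,"roll":0,"translation":[18.2,-12.5,9.5]}
    - {"fingers":-1,"roll":0,"translation":[18.2,-12.5,9.5]}

```text
clock: 17.12
eef_pos: [0.4672, 0.242, 0.2619]
tool_rot: [0.708, 0.706, 0.001, 0.0]
ft_force: [0.3, -0.3, -0.0]
grip_width: 0.0856
```

```bash
python3 - <<'E'
from h import *
st();c=wrist('w7.png')
u,v=map(int,proj(c,[.481,.245,.118]));print(u,v)
h=holes(c,blue,(u-70,v-70,u+70,v+70))
if h: p=plane(c,*h[0],.118);go([p[0],p[1],.099],90)
E
```

```text
t 17.12 p [0.4672 0.242  0.2619] ang 89.9 F [ 0.3 -0.3 -0. ] w 0.0856 j [ 0.48  0.29  0.11  1.39 -0.    0.48]
261 196
hole 261.6 198.1 461.5 [0.4822 0.2453 0.118 ]
GO [0.31, 1.42, 16.34] roll -0.1
```

Request:
play_rows:
  motion:
    - {"fingers":-1,"roll":0,"translation":[0.3,1.45,4]}
    - {"fingers":-1,"roll":0,"translation":[0.3,1.45,7]}
    - {"fingers":-1,"roll":0,"translation":[0.3,1.45,10]}
    - {"fingers":-1,"roll":0,"translation":[0.3,1.45,12.5]}
    - {"fingers":-1,"roll":0,"translation":[0.3,1.45,14.5]}
    - {"fingers":-1,"roll":0,"translation":[0.3,1.45,16.3]}
    - {"fingers":-1,"roll":0,"translation":[0.3,1.45,16.3]}
    - {"fingers":-1,"roll":0,"translation":[0.3,1.45,16.3]}
    - {"fingers":1,"roll":0,"translation":[0.3,1.45,16.3]}
    - {"fingers":1,"roll":0,"translation":[0.3,1.45,16.3]}
    - {"fingers":1,"roll":0,"translation":[0.3,1.45,16.3]}
    - {"fingers":1,"roll":0,"translation":[0.3,1.45,16.3]}
    - {"fingers":1,"roll":0,"translation":[0.3,1.45,16.3]}
    - {"fingers":1,"roll":0,"translation":[0.3,1.45,16.3]}
    - {"fingers":1,"roll":0,"translation":[0.3,1.45,16.3]}
    - {"fingers":1,"roll":0,"translation":[0.3,1.45,16.3]}

```text
clock: 18.5
eef_pos: [0.4811, 0.2463, 0.0991]
tool_rot: [0.707, 0.707, 0.001, 0.001]
ft_force: [-0.5, -1.3, 6.1]
grip_width: 0.031
```

Request:
play_rows:
  motion:
    - {"fingers":1,"roll":0,"translation":[0,0,-3]}
    - {"fingers":1,"roll":0,"translation":[0,0,-6]}
    - {"fingers":1,"roll":0,"translation":[0,0,-10]}
    - {"fingers":1,"roll":0,"translation":[0,0,-14]}
    - {"fingers":1,"roll":0,"translation":[0,0,-18]}
    - {"fingers":1,"roll":0,"translation":[0,0,-21]}
    - {"fingers":1,"roll":0,"translation":[0,0,-21]}
    - {"fingers":1,"roll":0,"translation":[0,0,-21]}

```text
clock: 19.17
eef_pos: [0.481, 0.2467, 0.309]
tool_rot: [0.707, 0.707, 0.002, 0.0]
ft_force: [-0.7, -0.6, -4.0]
grip_width: 0.0308
```

```bash
python3 - <<'E'
from h import *
st();go([.5155,-.043,.31],90)
E
```

```text
t 19.17 p [0.481  0.2467 0.309 ] ang 90.0 F [-0.7 -0.6 -4. ] w 0.0308 j [0.47 0.3  0.26 1.52 0.   0.47]
GO [-28.97, 3.44, -0.14] roll 0.0
```

Request:
play_rows:
  motion:
    - {"fingers":1,"roll":0,"translation":[-2,0,0]}
    - {"fingers":1,"roll":0,"translation":[-5,0.5,0]}
    - {"fingers":1,"roll":0,"translation":[-8.5,1,0]}
    - {"fingers":1,"roll":0,"translation":[-12,1.5,0]}
    - {"fingers":1,"roll":0,"translation":[-15.5,2,0]}
    - {"fingers":1,"roll":0,"translation":[-19,2.5,0]}
    - {"fingers":1,"roll":0,"translation":[-22.5,3,0]}
    - {"fingers":1,"roll":0,"translation":[-25.5,3.4,0]}
    - {"fingers":1,"roll":0,"translation":[-27.5,3.4,0]}
    - {"fingers":1,"roll":0,"translation":[-29,3.4,0]}
    - {"fingers":1,"roll":0,"translation":[-29,3.4,0]}
    - {"fingers":1,"roll":0,"translation":[-29,3.4,0]}
    - {"fingers":1,"roll":0,"translation":[-29,3.4,0]}

```text
clock: 20.25
eef_pos: [0.5136, -0.0433, 0.3057]
tool_rot: [0.707, 0.707, -0.001, -0.002]
ft_force: [0.4, -0.5, -3.4]
grip_width: 0.0305
```

```bash
python3 - <<'E'
from h import *
st();go([.515,-.043,.1415],90)
E
```

```text
t 20.25 p [ 0.5136 -0.0433  0.3057] ang 90.0 F [ 0.4 -0.5 -3.4] w 0.0305 j [-0.08  0.26  0.18  1.5   0.   -0.08]
GO [0.01, 0.21, 16.42] roll 0.0
```

Request:
play_rows:
  motion:
    - {"fingers":1,"roll":0,"translation":[0,0.1,3]}
    - {"fingers":1,"roll":0,"translation":[0,0.1,6]}
    - {"fingers":1,"roll":0,"translation":[0,0.1,9]}
    - {"fingers":1,"roll":0,"translation":[0,0.1,11.5]}
    - {"fingers":1,"roll":0,"translation":[0,0.1,13.5]}
    - {"fingers":1,"roll":0,"translation":[0,0.1,15]}
    - {"fingers":1,"roll":0,"translation":[0,0.1,16]}
    - {"fingers":1,"roll":0,"translation":[0,0.1,16.4]}
    - {"fingers":1,"roll":0,"translation":[0,0.1,16.6]}
    - {"fingers":1,"roll":0,"translation":[0,0.1,16.6]}
    - {"fingers":1,"roll":0,"translation":[0,0.1,16.6]}

```text
clock: 21.17
eef_pos: [0.5165, -0.0437, 0.1428]
tool_rot: [0.707, 0.707, 0.001, 0.001]
ft_force: [-0.1, -0.2, -4.2]
grip_width: 0.0304
```

Request:
play_rows:
  motion:
    - {"fingers":1,"roll":0,"translation":[0,-0.1,0.15]}
    - {"fingers":1,"roll":0,"translation":[0,-0.1,0.2]}
    - {"fingers":1,"roll":0,"translation":[0,-0.1,0.2]}
    - {"fingers":1,"roll":0,"translation":[0,-0.1,0.2]}

```text
clock: 21.5
eef_pos: [0.5155, -0.0439, 0.141]
tool_rot: [0.707, 0.707, 0.001, 0.001]
ft_force: [0.3, -0.8, 2.5]
grip_width: 0.0305
```

Request:
play_rows:
  motion:
    - {"fingers":-0.2,"roll":0,"translation":[0,0,0]}
    - {"fingers":-0.6,"roll":0,"translation":[0,0,0]}
    - {"fingers":-1,"roll":0,"translation":[0,0,0]}
    - {"fingers":-1,"roll":0,"translation":[0,0,0]}
    - {"fingers":-1,"roll":0,"translation":[0,0,0]}
    - {"fingers":-1,"roll":0,"translation":[0,0,-3]}
    - {"fingers":-1,"roll":0,"translation":[0,0,-6]}
    - {"fingers":-1,"roll":0,"translation":[0,0,-10]}
    - {"fingers":-1,"roll":0,"translation":[0,0,-14]}
    - {"fingers":-1,"roll":0,"translation":[-4,0,-17]}
    - {"fingers":-1,"roll":0,"translation":[-8,1,-20]}
    - {"fingers":-1,"roll":0,"translation":[-12,2,-20]}
    - {"fingers":-1,"roll":0,"translation":[-16,2,-20]}
    - {"fingers":-1,"roll":0,"translation":[-20,2,-20]}
    - {"fingers":-1,"roll":0,"translation":[-20,2,-20]}
    - {"fingers":-1,"roll":0,"translation":[-20,2,-20]}

```text
clock: 22.83
eef_pos: [0.5341, -0.2472, 0.3387]
tool_rot: [0.709, 0.705, -0.0, -0.0]
ft_force: [0.7, 1.3, 0.3]
grip_width: 0.0853
```

```bash
python3 - <<'E'
from h import *
import pickle
st();c=wrist('w8.png');pickle.dump(c,open('w8.pkl','wb'))
print('green');holes(c,green,None,.16);print('blue');holes(c,blue,None,.16)
E
```

```text
t 22.83 p [ 0.5341 -0.2472  0.3387] ang 89.7 F [0.7 1.3 0.3] w 0.0853 j [-0.43  0.42  0.49  1.65 -0.   -0.43]
green
blue
hole 429.7 161.6 250.5 [ 0.5168 -0.0441  0.16  ]
```

View pics/w8.png

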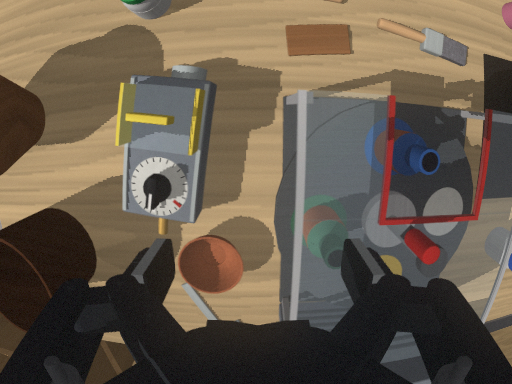

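Both bottles stand on their pads (blue mouth at (430,161), green at about (325,225) under the roof). Knob at (157,187), red mark at (178,204), guard fin at (148,119). Zooming on the dial for the pointer.

```bash
python3 - <<'E'
from h import *
import pickle
c=pickle.load(open('w8.pkl','rb'));a,b=pickle.load(open('c0.pkl','rb'))
print('knob',plane(c,157,187,.09).round(3),'top',plane(a,398.5,179.5,.09).round(3))
for k in comps(mask(c,yel,(105,70,210,160)),20):print('yel',k[0].round(1),k[1],plane(c,*k[0],.119).round(4))
for k in comps(mask(c,red,(120,150,195,222)),4):print('mark',k[0].round(1),k[1],plane(c,*k[0],.06).round(4))
x=cv2.resize(cv2.cvtColor(c['pixels'][70:225,110:220],cv2.COLOR_RGB2BGR),None,fx=3.8,fy=3.8,interpolation=cv2.INTER_CUBIC);cv2.imwrite('pics/w8c.png',x)
go([.555,-.30,.26],90)
E
```

```text
knob [ 0.565 -0.386  0.09 ] top [ 0.566 -0.389  0.09 ]
yel [118.9 112.9] [115, 82, 9, 64, 250] [ 0.4611 -0.4204  0.119 ]
yel [195.8 120.6] [188, 89, 17, 66, 568] [ 0.4767 -0.3202  0.119 ]
yel [148.7 118.1] [125, 112, 49, 13, 455] [ 0.4707 -0.3796  0.119 ]
mark [177.  203.3] [174, 201, 7, 6, 15] [ 0.5989 -0.3677  0.06  ]
GO [-5.49, 2.1, 7.88] roll -0.2
```

View pics/w8c.png

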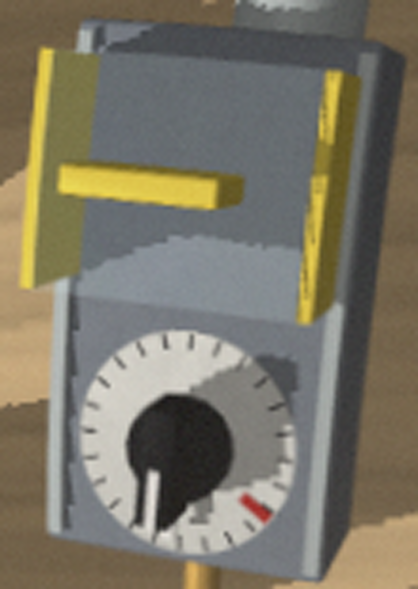

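The pointer tip is at crop (152,530), i.e. image (150,209), on a bar pointing roughly +x, slightly clockwise. I'll take a closer, more central look.

Request:
play_rows:
  motion:
    - {"fingers":-1,"roll":0,"translation":[-4,0.4,2]}
    - {"fingers":-1,"roll":0,"translation":[-7,0.8,4]}
    - {"fingers":-1,"roll":0,"translation":[-10,1.2,6]}
    - {"fingers":-1,"roll":0,"translation":[-13.8,1.6,8]}
    - {"fingers":-1,"roll":0,"translation":[-13.8,1.6,9.9]}
    - {"fingers":-1,"roll":0,"translation":[-13.8,1.6,9.9]}
    - {"fingers":-1,"roll":0,"translation":[-13.8,1.6,9.9]}
    - {"fingers":-1,"roll":0,"translation":[-13.8,1.6,9.9]}

```text
clock: 23.55
eef_pos: [0.5515, -0.38, 0.2426]
tool_rot: [0.706, 0.708, 0.0, 0.001]
ft_force: [0.1, -0.3, 1.2]
grip_width: 0.0852
```

```bash
python3 - <<'E'
from h import *
import pickle
st();c=wrist('w9.png');pickle.dump(c,open('w9.pkl','wb'))
u,v=map(int,proj(c,[.565,-.387,.08]));print(u,v)
x0,y0=max(u-75,0),max(v-130,0);print(x0,y0)
for k in comps(mask(c,yel,(x0-30,max(0,y0-60),x0+200,y0+110)),20):print('yel',k[0].round(1),k[1])
for k in comps(mask(c,red,(u-70,v-70,u+70,v+70)),4):print('mark',k[0].round(1),k[1])
x=cv2.resize(cv2.cvtColor(c['pixels'][y0:y0+200,x0:x0+150],cv2.COLOR_RGB2BGR),None,fx=3,fy=3,interpolation=cv2.INTER_CUBIC);cv2.imwrite('pics/w9c.png',x)
E
```

```text
t 23.55 p [ 0.5515 -0.38    0.2426] ang 90.1 F [ 0.1 -0.3  1.2] w 0.0852 j [-0.6   0.6   0.54  1.51  0.   -0.61]
251 191
176 61
yel [203.2  88.5] [194, 44, 20, 91, 557]
yel [315.9 106.7] [305, 63, 22, 90, 536]
yel [259.6  95.7] [226, 85, 69, 22, 839]
yel [302.1 141.8] [300, 133, 5, 16, 35]
mark [268.7 215.5] [264, 212, 10, 8, 35]
```

View pics/w9c.png

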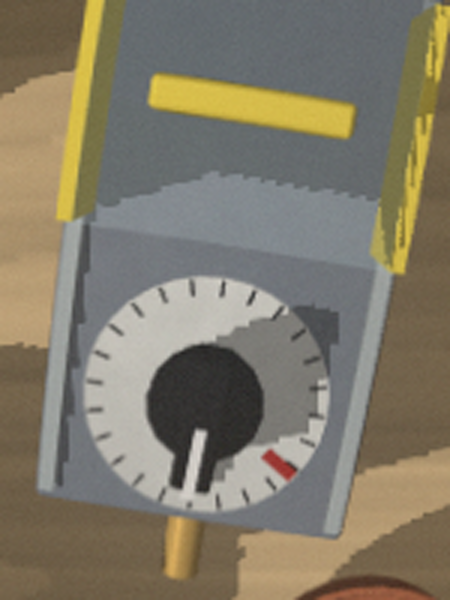

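```bash
python3 - <<'E'
from h import *
import pickle
c=pickle.load(open('w9.pkl','rb'));a,b=pickle.load(open('c0.pkl','rb'))
P=lambda x,y,z:plane(c,176+x/3,61+y/3,z)
ang=lambda d:np.degrees(np.arctan2(d[1],d[0])).round(1)
L,Rr,T,B=[P(*q,.061) for q in((83,400),(330,388),(208,275),(203,512))]
cen=(np.array([T[0]+B[0],L[1]+Rr[1]])/2);print('dial',cen,'diam',B[0]-T[0],Rr[1]-L[1])
d0=P(205,401,.07);print('disc',d0)
for z in(.07,.09): p,q=P(201,430,z),P(190,500,z);print('pointer',p,q,ang(q-p),np.hypot(*(q[:2]-cen)))
m=plane(c,268.7,215.5,.061);print('mark',m,ang(m[:2]-cen),np.hypot(*(m[:2]-cen)))
m2=plane(pickle.load(open('w8.pkl','rb')),177,203.3,.061);print('mark2',m2)
f1,f2=P(150,90,.134),P(355,122,.134);print('fin',(f1+f2)/2,ang(f2-f1),np.hypot(*(f2-f1)[:2]))
e1,e2=P(42,490,.06),P(335,535,.06);print('boxend',ang(e2-e1),np.hypot(*(e2-e1)[:2]))
E
```

```text
dial [ 0.57354701 -0.39475603] diam 0.09043912014034594 0.09045287857187584
disc [ 0.57184881 -0.39453621  0.07      ]
pointer [ 0.58268408 -0.39609625  0.07      ] [ 0.60992563 -0.40055517  0.07      ] -9.3 0.03683793935756639
pointer [ 0.5758533  -0.39504523  0.09      ] [ 0.60128672 -0.3992082   0.09      ] -9.3 0.02809472143010046
mark [ 0.59889665 -0.3680382   0.061     ] 46.5 0.03682996720378736
mark2 [ 0.59855976 -0.3673781   0.061     ]
fin [ 0.47130555 -0.37846333  0.134     ] 81.2 0.05455821611915544
boxend 80.9 0.11434851076559158
```

Dial centre (0.5735, −0.3948) with diameter 90 mm and mark radius 36.8 mm (stated 36). The pointer is at −9.3°, mark at 46.5°, slide direction −8.9°, and the fin is 103 mm back, so the knob needs about 55.8° anticlockwise. Gripping the bar.

Request:
play_rows:
  motion:
    - {"fingers":-1,"roll":5,"translation":[-1.5,2.15,3]}
    - {"fingers":-1,"roll":9.4,"translation":[-1.5,2.15,6]}
    - {"fingers":-1,"roll":9.4,"translation":[-1.5,2.15,9]}
    - {"fingers":-1,"roll":9.4,"translation":[-1.5,2.15,11.5]}
    - {"fingers":-1,"roll":9.4,"translation":[-1.5,2.15,13.5]}
    - {"fingers":-1,"roll":9.4,"translation":[-1.5,2.15,15]}
    - {"fingers":-1,"roll":9.4,"translation":[-1.5,2.15,15.4]}
    - {"fingers":-1,"roll":9.4,"translation":[-1.5,2.15,15.4]}
    - {"fingers":-1,"roll":9.4,"translation":[-1.5,2.15,15.4]}
    - {"fingers":0.3,"roll":9.4,"translation":[-1.5,2.15,15.4]}
    - {"fingers":0.6,"roll":9.4,"translation":[-1.5,2.15,15.4]}
    - {"fingers":1,"roll":9.4,"translation":[-1.5,2.15,15.4]}
    - {"fingers":1,"roll":9.4,"translation":[-1.5,2.15,15.4]}
    - {"fingers":1,"roll":9.4,"translation":[-1.5,2.15,15.4]}
    - {"fingers":1,"roll":9.4,"translation":[-1.5,2.15,15.4]}
    - {"fingers":1,"roll":9.4,"translation":[-1.5,2.15,15.4]}
    - {"fingers":1,"roll":9.4,"translation":[-1.5,2.15,15.4]}

```text
clock: 25.02
eef_pos: [0.5724, -0.3946, 0.0874]
tool_rot: [0.762, 0.647, 0.001, -0.001]
ft_force: [-0.2, 6.9, 4.2]
grip_width: 0.0128
```

```bash
python3 - <<'E'
from h import *
st()
E
```

```text
t 25.02 p [ 0.5724 -0.3946  0.0874] ang 80.7 F [-0.2  6.9  4.2] w 0.0128 j [-0.6   0.73  0.36  1.21  0.   -0.44]
```

Request:
play_rows:
  motion:
    - {"fingers":1,"roll":-5,"translation":[0,0,0]}
    - {"fingers":1,"roll":-10,"translation":[0,0,0]}
    - {"fingers":1,"roll":-15,"translation":[0,0,0]}
    - {"fingers":1,"roll":-20,"translation":[0,0,0]}
    - {"fingers":1,"roll":-25,"translation":[0,0,0]}
    - {"fingers":1,"roll":-30,"translation":[0,0,0]}
    - {"fingers":1,"roll":-35,"translation":[0,0,0]}
    - {"fingers":1,"roll":-40,"translation":[0,0,0]}
    - {"fingers":1,"roll":-45,"translation":[0,0,0]}
    - {"fingers":1,"roll":-50,"translation":[0,0,0]}
    - {"fingers":1,"roll":-54,"translation":[0,0,0]}
    - {"fingers":1,"roll":-55.8,"translation":[0,0,0]}
    - {"fingers":1,"roll":-55.8,"translation":[0,0,0]}
    - {"fingers":1,"roll":-55.8,"translation":[0,0,0]}
    - {"fingers":1,"roll":-55.8,"translation":[0,0,0]}

```text
clock: 26.27
eef_pos: [0.5728, -0.3956, 0.0874]
tool_rot: [0.371, 0.929, 0.001, 0.0]
ft_force: [1.1, 5.4, 4.5]
grip_width: 0.0128
```

Request:
play_rows:
  motion:
    - {"fingers":0.5,"roll":0,"translation":[0,0,0]}
    - {"fingers":0,"roll":0,"translation":[0,0,0]}
    - {"fingers":0,"roll":0,"translation":[0,0,0]}
    - {"fingers":0,"roll":0,"translation":[0,0,-3]}
    - {"fingers":0,"roll":0,"translation":[0,0,-6]}
    - {"fingers":0,"roll":0,"translation":[0,0,-10]}
    - {"fingers":0,"roll":7,"translation":[0,0,-14]}
    - {"fingers":0,"roll":14,"translation":[0,0,-15.5]}
    - {"fingers":0,"roll":21,"translation":[0,0,-15.5]}
    - {"fingers":0,"roll":28,"translation":[0,0,-15.5]}
    - {"fingers":0,"roll":35,"translation":[0,0,-15.5]}
    - {"fingers":0,"roll":42,"translation":[0,0,-15.5]}
    - {"fingers":0,"roll":46.5,"translation":[0,0,-15.5]}
    - {"fingers":0,"roll":46.5,"translation":[0,0,-15.5]}
    - {"fingers":0,"roll":46.5,"translation":[0,0,-15.5]}

```text
clock: 27.52
eef_pos: [0.5718, -0.3973, 0.2415]
tool_rot: [0.707, 0.707, -0.0, -0.0]
ft_force: [-0.3, -0.4, 0.0]
grip_width: 0.0428
```

```bash
python3 - <<'E'
from h import *
import pickle
st();c=wrist('w10.png');pickle.dump(c,open('w10.pkl','wb'))
u,v=map(int,proj(c,[.5735,-.395,.07]));print(u,v);x0,y0=u-75,v-75;print(x0,y0)
for k in comps(mask(c,red,(u-70,v-70,u+70,v+70)),4):print('mark',k[0].round(1),k[1])
x=cv2.resize(cv2.cvtColor(c['pixels'][y0:y0+150,x0:x0+150],cv2.COLOR_RGB2BGR),None,fx=4,fy=4,interpolation=cv2.INTER_CUBIC);cv2.imwrite('pics/w10c.png',x)
E
```

```text
t 27.52 p [ 0.5718 -0.3973  0.2415] ang 90.0 F [-0.3 -0.4  0. ] w 0.0428 j [-0.61  0.67  0.66  1.56 -0.   -0.61]
260 178
185 103
mark [287.6 200.3] [286, 198, 4, 5, 12]
```

View pics/w10c.png

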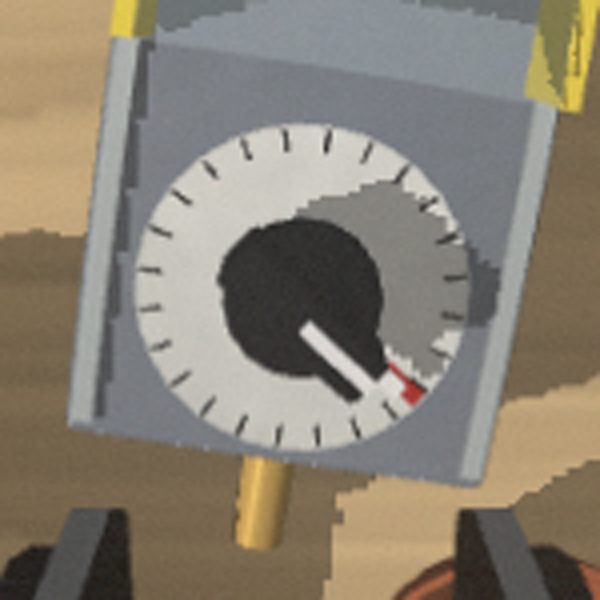

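```bash
python3 - <<'E'
from h import *
import pickle
c=pickle.load(open('w10.pkl','rb'))
P=lambda x,y,z:plane(c,185+x/4,103+y/4,z)
ang=lambda d:np.degrees(np.arctan2(d[1],d[0])).round(1)
# bar strip by white mask near bar: PCA
m=mask(c,lambda h,s,v:(v>150),(259,180,281,202))
k=max(comps(m,5),key=lambda q:q[1][4]);print(k)
n,l=cv2.connectedComponents(m);i=l[int(k[1][1]+1):,:]
ys,xs=np.nonzero(m);G=np.array([plane(c,x,y,.096)[:2] for x,y in zip(xs,ys)],np.float32)*1000
v=cv2.fitLine(G,2,0,.01,.01).ravel();print(len(G),v,ang(v[:2]))
for a,b in [((306,327),(375,384)),((308,328),(395,388))]: print(ang(P(*b,.096)-P(*a,.096)))
cen=np.array([(P(302,125,.061)[0]+P(302,450,.061)[0])/2,(P(135,290,.061)[1]+P(468,285,.061)[1])/2]);print(cen)
for z in (.061,.066,.07): t=P(395,388,z);print('tip',z,ang(t[:2]-cen),np.hypot(*(t[:2]-cen)))
for q in((391,362),(415,395)): print('mark edge',ang(P(*q,.061)[:2]-cen),np.hypot(*(P(*q,.061)[:2]-cen)))
E
```

```text
(array([270.09259259, 192.94444444]), [260, 184, 21, 18, 108])
142 [   0.60450596    0.7966006   583.56256    -387.3511    ] 52.8
49.5
54.5
[ 0.57361391 -0.39477162]
tip 0.061 43.7 0.037083835851646936
tip 0.066 45.0 0.03560955336931522
tip 0.07 46.1 0.03444365018625762
mark edge 51.5 0.031114722452717056
mark edge 47.3 0.04249498297919386
```

Pointer tip at crop (395,388) lies on the mark. Corrected for parallax it is at 45–46.4° against the mark's 46.5°. Next, grip the fin with jaws along the slide direction.

Request:
play_rows:
  motion:
    - {"fingers":-0.3,"roll":7,"translation":[0.5,-3,0]}
    - {"fingers":-0.3,"roll":14,"translation":[1,-6,0]}
    - {"fingers":-0.3,"roll":21,"translation":[1.5,-9,0]}
    - {"fingers":-0.3,"roll":28,"translation":[1.9,-10.05,0]}
    - {"fingers":-0.3,"roll":35,"translation":[1.9,-10.05,0]}
    - {"fingers":-0.3,"roll":42,"translation":[1.9,-10.05,0]}
    - {"fingers":-0.3,"roll":49,"translation":[1.9,-10.05,0]}
    - {"fingers":-0.3,"roll":56,"translation":[1.9,-10.05,0]}
    - {"fingers":-0.3,"roll":63,"translation":[1.9,-10.05,0]}
    - {"fingers":-0.3,"roll":70,"translation":[1.9,-10.05,0]}
    - {"fingers":-0.3,"roll":77,"translation":[1.9,-10.05,0]}
    - {"fingers":-0.3,"roll":84,"translation":[1.9,-10.05,0]}
    - {"fingers":-0.3,"roll":91,"translation":[1.9,-10.05,0]}
    - {"fingers":-0.3,"roll":99,"translation":[1.9,-10.05,3]}
    - {"fingers":-0.3,"roll":99,"translation":[1.9,-10.05,5]}
    - {"fingers":-0.3,"roll":99,"translation":[1.9,-10.05,5]}
    - {"fingers":-0.3,"roll":99,"translation":[1.9,-10.05,5]}

```text
clock: 28.98
eef_pos: [0.4708, -0.3771, 0.1908]
tool_rot: [0.997, -0.078, -0.001, -0.001]
ft_force: [-0.7, -1.3, 0.5]
grip_width: 0.0555
```

```bash
python3 - <<'E'
from h import *
st();go([.4713,-.3785,.123],-8.9)
E
```

```text
t 28.98 p [ 0.4708 -0.3771  0.1908] ang -9.0 F [-0.7 -1.3  0.5] w 0.0555 j [-0.68  0.47  0.2   1.3  -0.    1.05]
GO [0.09, 0.14, 6.78] roll -0.1
```

Request:
play_rows:
  motion:
    - {"fingers":-0.3,"roll":0,"translation":[0.1,0.1,2.5]}
    - {"fingers":-0.3,"roll":0,"translation":[0.1,0.1,4.5]}
    - {"fingers":-0.3,"roll":0,"translation":[0.1,0.1,6]}
    - {"fingers":-0.3,"roll":0,"translation":[0.1,0.1,6.8]}
    - {"fingers":-0.3,"roll":0,"translation":[0.1,0.1,6.8]}
    - {"fingers":-0.3,"roll":0,"translation":[0.1,0.1,6.8]}
    - {"fingers":0.4,"roll":0,"translation":[0.1,0.1,6.8]}
    - {"fingers":0.7,"roll":0,"translation":[0.1,0.1,6.8]}
    - {"fingers":1,"roll":0,"translation":[0.1,0.1,6.8]}
    - {"fingers":1,"roll":0,"translation":[0.1,0.1,6.8]}
    - {"fingers":1,"roll":0,"translation":[0.1,0.1,6.8]}
    - {"fingers":1,"roll":0,"translation":[0.1,0.1,6.8]}
    - {"fingers":1,"roll":0,"translation":[0.1,0.1,6.8]}

```text
clock: 30.07
eef_pos: [0.4729, -0.3791, 0.125]
tool_rot: [0.997, -0.079, 0.001, 0.001]
ft_force: [-1.0, -0.0, 5.4]
grip_width: 0.0085
```

```bash
python3 - <<'E'
from h import *
st()
E
```

```text
t 30.07 p [ 0.4729 -0.3791  0.125 ] ang -9.1 F [-1.  -0.   5.4] w 0.0085 j [-0.68  0.52  0.1   1.15 -0.    1.05]
```

```bash
cat > chk.py <<'E'
from h import *
b=snap('scene','s_last.png');a=snap('top','t_last.png')
for n,f,P in(('blue',blue,(.515,-.043)),('green',green,(.6298,-.154))):
    for cn,c in(('scene',b),('top',a)):
        u,v=map(int,proj(c,[*P,.16]));print(n,cn,'expect',u,v)
        m=mask(c,f,(u-14,v-14,u+14,v+14))
        for k in comps(m,15): print('  ',k[0].round(1),k[1])
        holes(c,f,(u-16,v-16,u+16,v+16),.16)
E
python3 chk.py
```

```text
blue scene expect 226 199
   [227.8 206.5] [217, 197, 23, 16, 214]
hole 226.5 200.0 18.0 [ 0.5171 -0.0438  0.16  ]
blue top expect 292 192
   [290.4 194.7] [278, 184, 26, 22, 406]
hole 284.7 201.9 49.0 [ 0.4877 -0.0205  0.16  ]
hole 292.7 192.7 40.0 [ 0.5152 -0.0448  0.16  ]
green scene expect 190 230
   [189.5 240.7] [185, 236, 15, 8, 53]
green top expect 328 155
```

Request:
play_rows:
  motion:
    - {"fingers":1,"roll":0,"translation":[0.5,0,0]}
    - {"fingers":1,"roll":0,"translation":[1.3,0,0]}
    - {"fingers":1,"roll":0,"translation":[2.3,0,0]}
    - {"fingers":1,"roll":0,"translation":[3.3,0,0]}
    - {"fingers":1,"roll":0,"translation":[4.3,0,0]}
    - {"fingers":1,"roll":0,"translation":[5.3,0,0]}
    - {"fingers":1,"roll":0,"translation":[6.3,0,0]}
    - {"fingers":1,"roll":0,"translation":[7.3,0,0]}
    - {"fingers":1,"roll":0,"translation":[8.3,0,0]}
    - {"fingers":1,"roll":0,"translation":[9,0,0]}
    - {"fingers":1,"roll":0,"translation":[9.5,0,0]}
    - {"fingers":1,"roll":0,"translation":[9.5,0,0]}
    - {"fingers":1,"roll":0,"translation":[9.5,0,0]}

```text
clock: 31.25
eef_pos: [0.5678, -0.3942, 0.125]
tool_rot: [0.997, -0.079, 0.002, 0.001]
ft_force: [0.8, -0.1, 3.7]
grip_width: 0.009
```

Request:
play_rows:
  motion:
    - {"fingers":1,"roll":0,"translation":[0.2,0,0]}
    - {"fingers":1,"roll":0,"translation":[0.4,0,0]}
    - {"fingers":1,"roll":0,"translation":[0.6,0,0]}
    - {"fingers":1,"roll":0,"translation":[0.8,0,0]}
    - {"fingers":1,"roll":0,"translation":[0.8,0,0]}
    - {"fingers":1,"roll":0,"translation":[0.8,0,0]}

```text
clock: 31.75
eef_pos: [0.5736, -0.3951, 0.125]
tool_rot: [0.997, -0.079, -0.0, 0.0]
ft_force: [-2.2, 1.2, 7.3]
grip_width: 0.0091
```

Request:
play_rows:
  motion:
    - {"fingers":1,"roll":0,"translation":[0.2,0,0]}
    - {"fingers":1,"roll":0,"translation":[0.4,0,0]}
    - {"fingers":1,"roll":0,"translation":[0.4,0,0]}
    - {"fingers":1,"roll":0,"translation":[0.4,0,0]}

```text
clock: 32.08
eef_pos: [0.5738, -0.3952, 0.125]
tool_rot: [0.997, -0.08, -0.004, -0.0]
ft_force: [-12.6, 3.3, 12.1]
grip_width: 0.0087
```

At the stop: reaction is 13 N and there is no further motion. Release, retreat and check everything.

Request:
play_rows:
  motion:
    - {"fingers":1,"roll":0,"translation":[-0.3,0,0]}
    - {"fingers":0.3,"roll":0,"translation":[-0.3,0,0]}
    - {"fingers":-0.3,"roll":0,"translation":[-0.3,0,0]}
    - {"fingers":-0.3,"roll":0,"translation":[-0.3,0,0]}
    - {"fingers":-0.3,"roll":0,"translation":[-0.3,0,0]}
    - {"fingers":-0.3,"roll":0,"translation":[-0.3,0,-3]}
    - {"fingers":-0.3,"roll":0,"translation":[-0.3,0,-7]}
    - {"fingers":-0.3,"roll":0,"translation":[-0.3,0,-11]}
    - {"fingers":-0.3,"roll":0,"translation":[-3,0,-15]}
    - {"fingers":-0.3,"roll":0,"translation":[-7,0,-18]}
    - {"fingers":-0.3,"roll":0,"translation":[-11,0,-18]}
    - {"fingers":-0.3,"roll":0,"translation":[-15,0,-18]}
    - {"fingers":-0.3,"roll":0,"translation":[-18,0,-18]}
    - {"fingers":-0.3,"roll":0,"translation":[-18,0,-18]}
    - {"fingers":-0.3,"roll":0,"translation":[-18,0,-18]}

```text
clock: 33.33
eef_pos: [0.3984, -0.3667, 0.3042]
tool_rot: [0.997, -0.08, -0.0, -0.0]
ft_force: [1.0, 0.6, 1.8]
grip_width: 0.0557
```

```bash
python3 chk.py; python3 - <<'E'
import cv2,numpy as np
a=cv2.imread('pics/t_last.png')[85:245,225:425];b=cv2.imread('pics/s_last.png')[170:300,95:295]
r=lambda x:cv2.resize(x,None,fx=2,fy=2,interpolation=cv2.INTER_CUBIC)
A=cv2.resize(a,(400,320));B=cv2.resize(b,(400,260))
cv2.imwrite('pics/fin.png',cv2.resize(np.vstack([A,B]),(400,580)))
A=cv2.resize(a,(750,600),interpolation=cv2.INTER_CUBIC);B=cv2.resize(b,(800,520),interpolation=cv2.INTER_CUBIC)
cv2.imwrite('pics/finS.png',B);cv2.imwrite('pics/finT.png',A)
E
```

```text
blue scene expect 226 199
   [227.9 206.5] [218, 197, 22, 16, 214]
hole 226.5 200.0 18.0 [ 0.5171 -0.0438  0.16  ]
blue top expect 292 192
   [290.5 194.8] [278, 184, 26, 22, 402]
hole 285.3 202.0 61.0 [ 0.4872 -0.0224  0.16  ]
hole 292.7 192.7 40.0 [ 0.5152 -0.0448  0.16  ]
green scene expect 190 230
   [188.  240.5] [185, 236, 10, 8, 43]
green top expect 328 155
```

View pics/finS.png

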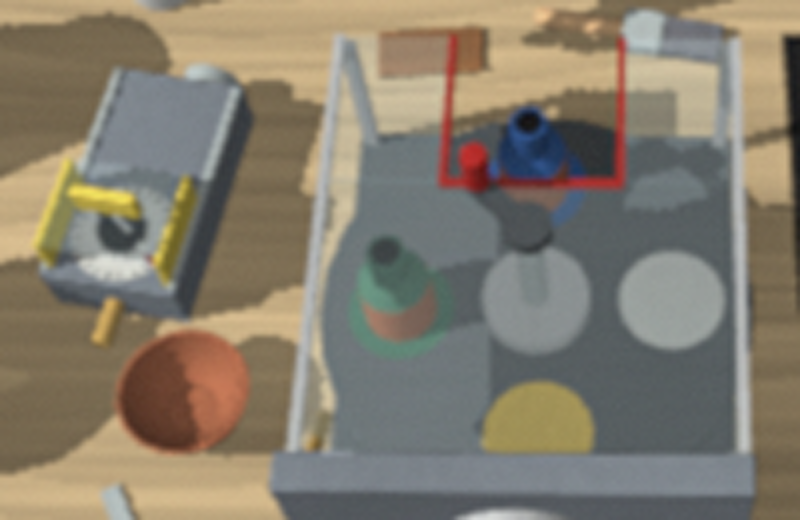

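View pics/finT.png

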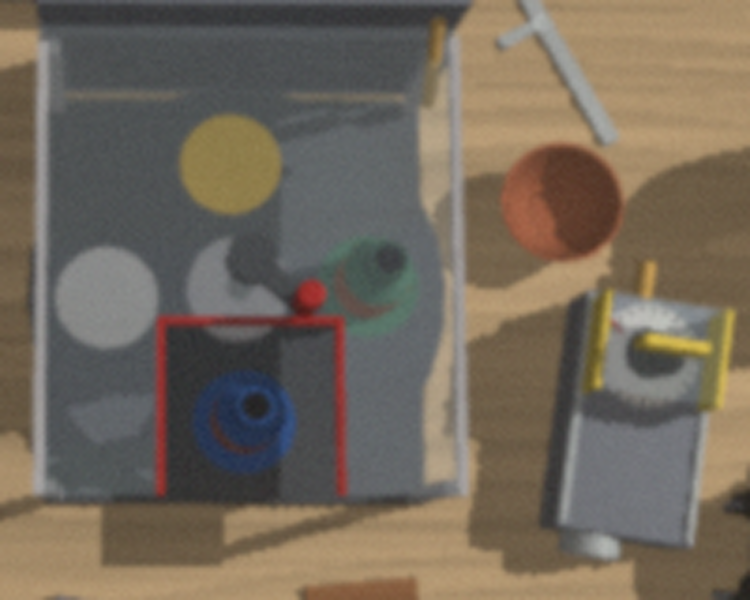

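Both bottles stand centred on their pads. Green's mouth is at about (190.8,232) in scene, expected (190,230), and blue's at (0.516, −0.044). The guard is home over the dial and the gripper is clear, so I hand in.

```bash
python3 -c "
from workcell import bot
print(bot.job_done())"
```

```text
the job is handed in; nothing more can be done
None
```

I loaded both bottles that were there, green and then blue, onto their own pads. I then turned the knob to the red mark, slid the guard home, and handed the job in at about 33 s. There was no yellow or white bottle on the table.

**Bottles:** the last pictures, taken after the gripper had withdrawn, show both upright on their pads. Blue's mouth measures (0.515–0.517, −0.044), against its pad at (0.515, −0.044). Green is seen through the roof, so I compared it in the image only: its mouth is within about 2 px of the expected spot in the two fixed cameras. No bottle was seen knocked aside.

**Knob:** the pointer tip overlaps the red mark. I turned it to 46.4°; the mark reads 46.5° in one wrist view and 47.7° in another. Three cruder line fits along the pointer gave 49.5–54.5°. I set those aside because they mix points at different heights.

**Guard:** it slid about 102 mm from where it was parked, then stopped with 13 N of reaction. Both final views show it covering the knob.

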